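Load a wire reel on the bench dereeler

TASK

Load the copper-wire reel into the bench dereeler: shove it along the base plate (it is too wide to grasp) until its bore is in line with the withdrawn spindle, then pull up the black index knob to free the slide and run the spindle right through the reel and on through the hole in the side cheek. Finish with the knob snapped fully down in the far index hole, so that the slide is locked and the reel hangs on the spindle clear of the base plate. Do not knock the reel over or disturb the other things on the bench.

Things in the scene. Friction and masses are not known exactly. Their poses are not given: they have to be found in the camera images.
- dereeler: Fixed bench dereeler; its x is across, y along the spindle towards the cheek, z up. Origin: on the bench, below the centre of the seated reel. Aluminium base plate 8 mm thick, x -90 to 60, y -85 to 62 mm; the slide's part 96 mm wide, back to y -317. The reel belongs with its bore at x = 0 (error up to 4 mm will do), a flange against or near the cheek (y about 0).
- cheek_hole (a point): Middle of the spindle's hole (18 mm) in the inner face of the grey side cheek, a fixed upright plate 10 mm thick at x -90 to 60, y 42 to 52 mm of the dereeler's frame, 86 mm high; hole 61 mm above the bench. Pushing the reel's flange against this face squares the reel.
- wire_reel: Loose reel of copper wire, 0.3 to 0.5 kg, standing on a flat of its octagonal grey flanges: 96 mm across flats, 84 mm wide over the flanges (too wide to grasp). Origin: underside, below its centre; y axis = bore. It stands on the base plate 30 to 58 mm to the -x (robot) side of the spindle line, short of the cheek and a little turned. Pushed below half its height it slides; higher, it may tip.
- reel_bore (a point): Centre of the reel on its bore axis (18 mm bore straight through, 48 mm above the underside). Standing on the plate, it is 56 mm above the bench, 5 mm below the spindle's axis; the spindle's tapered nose lifts the reel, which then hangs about 2 mm below that axis.
- spindle_nose (a point): Tip of the spindle, a steel rod 14 mm thick along the dereeler's y axis, 61 mm above the bench, with an 18 mm long tapered nose. Withdrawn, the tip is at x = 0, y = -78 mm in the dereeler's frame.
- knob_grip (a point): Centre of the index plunger's black rounded knob, 22 mm across (x), 26 mm along y, 20 mm high, top 76 mm above the bench when down; 194 mm behind the spindle's tip, on the slide. Free at both x sides; 21 mm in front of it is the 80 mm high spindle block. Pulled up 10 to 14 mm (spring 4 to 8 N) it frees the slide. Let go between holes, it rides 9 mm up and snaps into a hole.
- slide_back (a point): Middle of the back face (to -y of the dereeler) of the dark block under the knob, 20 mm wide, 29 to 47 mm above the bench, part of the slide; it stands 3 mm further back than the knob. The slide can be pushed towards +y here with shut fingers.
- spindle_slide (a joint): Travel of the slide in m, along the dereeler's +y: 0 withdrawn (locked at the start, 1 mm play), stop at 0.168; moves with 1 to 3 N. The far index hole is in an adjustable catch under the slide, somewhere from 0.142 to 0.158, unknown: let the knob down before it and push on gently until it snaps down and the slide is held (1 mm play). The reel needs some N more.
- plunger (a joint): Lift of the index knob in m: 0 fully down in a hole (locked), about 0.009 when its pin rides on the bar between the holes, up to 0.014.
- spool_a: Bystander: wire spool, white, 64 mm diameter, 42 mm high; origin under its centre.
- spool_b: Bystander: wire spool, red with black flanges, 60 mm diameter, 50 mm high; origin under its centre.
- cutters: Bystander: side cutters lying flat, 131 mm long; origin under the middle.
- driver: Bystander: torque screwdriver lying, 186 mm long, 34 mm thick; origin under the middle.
- tape_roll: Bystander: roll of black tape lying flat, 62 mm diameter, 19 mm high; origin under its centre.
- board: Bystander: assembled circuit board, 62 x 110 x 18 mm; origin under its centre.
- glue_bottle: Bystander: standing bottle with a nozzle, 44 mm diameter, 120 mm high; origin under its centre.
Mind the look-alikes: they are no part of the job. Leave any blue, purple or red look-alike of the wire_reel alone.

How it is judged:
By the outcome, as a careful person would: the job done as asked, in the order asked, and still so for the second after the job is handed in, with the robot touching nothing.
It also fails if it takes over 72 s, if anything falls off the work surface, if the arm or the gripper's body presses on something with over 40 N, if the wrist force passes 120 N, or if a joint passes its speed limit or range.

ROBOT

A 6-joint arm with a two-finger parallel gripper is mounted at the origin on a cart in front of the work surface, level with it; the furniture and walls round the work are solid. World frame = base frame: x ahead of the robot, y to its left, z up, the work surface at z = 0. Lengths are in m, angles in rad, forces in N, time in s.
With the tool pointing down it reaches from about 0.25 to 0.725 m from the base axis. Payload 4 kg.
Tool frame: the origin (TCP) lies midway between the tips of the shut fingers; the grasp point (between the pads) lies 19 mm behind it; z points along the fingers, y is the direction in which the jaws open and shut (so a half turn about z gives the same grasp; the last joint's range is limited). The gripper opens to 85 mm and grips with 20 to 120 N. Pads are 22 mm wide; open, the fingers measure 114 mm over their backs; the gripper's body (76 mm by 85 mm) begins 54 mm behind the grasp point. The pads swing forward as they close: fully open they stand 13 mm farther back than shut.
Start: joints at [-1.123, 0.241, 0.005, 1.335, 0, 1.571], TCP at [0.216, -0.451, 0.231] pointing down, gripper open.
Joint ranges: [-2.72, 2.72], [-1.05, 1.87], [-1.09, 1.28], [-1.99, 2.15], [-1.42, 1.44], [-3.14, 3.14]. Speed limits (rad/s): [2.79, 2.79, 3.14, 3.14, 3.14, 3.14].

INTERFACE

Orientations are given as a unit quaternion [x, y, z, w].
In Python, from workcell import bot, vision gives the robot as it stands. The module is installed in compiled form; this text tells all that it offers.
- The arm moves only by the tool send_rows, never from a script. Its argument "targets" is a list that holds one entry, the list of rows, each a list of 5 numbers: the shift along the world's x, y, z in cm, then the turn about the world's z in rad, then the finger opening in cm, from 0 to 8.54. A call has 1 to 12 rows; each row is the pose to reach, as a shift and turn from the pose commanded when the call began; what a row does not reach only later rows make up. A row lasts 1/8 s, in which the tool goes at most 62.5 mm and 10.7 degrees, less where a joint would pass 70% of its speed; a pose out of reach is approached as far as the arm can. A call with a gripper value outside its range is refused whole. The fingers move at their own pace and stop on an object; the grip force is fixed at half the most. Time passes only in rows, so rows that repeat a pose let the fingers close. It gives the time, the measured TCP pose, the force and the opening at its end, in the units of the state.
- bot.get_obs(): the state, without advancing time (a new reading comes with each control period).
- vision.camera(name): name is "scene" or "top" or "wrist"; returns the picture (480x640x3 uint8, red, green, blue); there is no depth.
- vision.get_calibration(name): a dict with "vertical_fov" (degrees; the focal length in pixels is half the picture's height over the tangent of half this angle, whatever the lens; pixels are square), "cx", "cy" (the principal point, pixels), "rvec" (rotation vector, rad) and "tvec" (3), from world to camera coordinates, as OpenCV has them; the wrist camera has in their place "T_tool_cam" (4x4, takes a point from camera to tool coordinates, whose origin is the TCP and whose axes are the flange's). Camera axes: x right, y down, z forward; pixel columns grow to the right and rows downward; lengths in m; the calibration is good to about 2 mm. The wrist camera is an equidistant fisheye: a pixel r from the principal point sees the ray r / f radians off the axis. A picture is of the moment at which its call begins: read the wrist's pose just before it. get_calibration takes no time and is no camera call.
- bot.job_done(): hands the job in, once; it reports no verdict.
Trained networks look in the newest picture that a camera, given by its name, has taken for a name from the list of things; names that differ only in an ending like _2 or _b are one class to them, and where a whole thing is asked for, a point or a joint stands for the part that bears it (a point fixed in the world has none). Each returns a list of dicts, best first, with "score" (0 to 1); they miss things now and then, are a little off and sometimes report something else, mostly with a low value. They report only what shows in the picture. A call takes as long as a camera call. They do not tell look-alikes from the thing itself.
- vision.boxes_of(target, camera): "uv" ([column, row] in pixels, amid what is visible of it).
The state is a dict: "clock": time; "joint_pos": joint angles; "joint_vel": joint speeds; "tau": joint torques, N m; "eef_pos": TCP position; "tool_rot": TCP orientation; "ft_force": force on the tool from outside, world axes, zero at the start; "ft_torque": the same for the moment, N m; "grip_width": finger opening in m.
Only numpy, scipy, OpenCV 4.12 (cv2) and the standard library are available. Lean on these libraries where they do the work, as an engineer would, in place of code of your own. Each camera call takes 0.05 s, during which the arm holds its last target.

## Working session

There is one attempt and no reset: what is moved stays moved. The work goes in short steps, Python scripts to look and compute and a tool call to move; the robot and the scene stay as the last step left them, time stands still between calls to the robot, and variables do not carry over. Pictures are saved under pics/ and viewed, and the job is handed in when it is done.

Besides the shell and the picture viewer there is one more tool, called after "Call:" as a command line: name --argument value ..., lists and objects as JSON in quotes. send_rows: Moves the arm, as the interface text tells. Its arguments: {"type":"object","properties":{"targets":{"type":"array"}},"required":["targets"]}

```bash
mkdir -p pics; ls
cat > h.py <<'E'
import numpy as np, cv2
from workcell import bot, vision
from scipy.spatial.transform import Rotation as R
def snap(n,f):
    im=vision.camera(n); cv2.imwrite('pics/'+f,np.ascontiguousarray(im[:,:,::-1])); return im
def cal(n):
    c=vision.get_calibration(n); f=240/np.tan(np.radians(c['vertical_fov'])/2); return c,f
def ray(n,uv,obs=None):
    c,f=cal(n); u=(uv[0]-c['cx'])/f; v=(uv[1]-c['cy'])/f
    if n!='wrist':
        Rm=cv2.Rodrigues(np.array(c['rvec'],float))[0]; t=np.array(c['tvec'],float).ravel()
        d=Rm.T@np.array([u,v,1.]); return -Rm.T@t, d/np.linalg.norm(d)
    o=obs or bot.get_obs(); T=np.array(c['T_tool_cam']); r=np.hypot(u,v)
    d=np.array([0,0,1.]) if r<1e-9 else np.array([np.sin(r)*u/r,np.sin(r)*v/r,np.cos(r)])
    Q=R.from_quat(o['tool_rot']).as_matrix()
    return Q@T[:3,3]+np.array(o['eef_pos']), Q@T[:3,:3]@d
def atz(n,uv,z,obs=None):
    p,d=ray(n,uv,obs); return p+d*(z-p[2])/d[2]
def proj(n,P,obs=None):
    c,f=cal(n); P=np.atleast_2d(np.array(P,float))
    if n!='wrist':
        Rm=cv2.Rodrigues(np.array(c['rvec'],float))[0]; q=P@Rm.T+np.array(c['tvec'],float).ravel()
        return q[:,:2]/q[:,2:]*f+[c['cx'],c['cy']]
    o=obs or bot.get_obs(); T=np.array(c['T_tool_cam']);Q=R.from_quat(o['tool_rot']).as_matrix()
    q=((P-o['eef_pos'])@Q-T[:3,3])@T[:3,:3]
    r=np.hypot(q[:,0],q[:,1]); a=np.arctan2(r,q[:,2]); return q[:,:2]/r[:,None]*a[:,None]*f+[c['cx'],c['cy']]
E
python3 - <<'E'
from h import *
np.set_printoptions(precision=3,suppress=True)
print(bot.get_obs())
for n in('scene','top','wrist'):
    snap(n,n+'0.png'); print(n,vision.get_calibration(n))
    for t in ['dereeler','wire_reel','reel_bore','cheek_hole','spindle_nose','knob_grip','slide_back']:
        print(t,[(np.round(b['uv']).tolist(),round(b['score'],2)) for b in vision.boxes_of(t,n)[:4]])
E
```

```text
pics
{'clock': 0.0, 'joint_pos': array([-1.123,  0.241,  0.004,  1.335, -0.   ,  1.571]), 'joint_vel': array([ 0.   , -0.002, -0.001, -0.001, -0.   , -0.001]), 'tau': array([  0.002, -37.232,  25.241,   0.017,   0.   ,  -0.   ]), 'eef_pos': array([ 0.216, -0.45 ,  0.23 ]), 'tool_rot': array([ 0.975,  0.222, -0.   , -0.001]), 'ft_force': array([ 0.473,  0.27 , -0.24 ]), 'ft_torque': array([ 0.054, -0.002, -0.024]), 'grip_width': 0.08549090676334982}
scene {'vertical_fov': 44.96901368610161, 'cx': 325.2440227410406, 'cy': 245.9536873957351, 'rvec': array([ 0.911, -2.475,  1.09 ]), 'tvec': array([0.402, 0.343, 1.122])}
dereeler []
wire_reel [([375.0, 288.0], 0.97), ([254.0, 394.0], 0.89), ([297.0, 283.0], 0.56), ([317.0, 345.0], 0.55)]
reel_bore [([376.0, 292.0], 0.84), ([316.0, 345.0], 0.73), ([297.0, 282.0], 0.66), ([254.0, 391.0], 0.64)]
cheek_hole [([319.0, 272.0], 0.66)]
spindle_nose [([348.0, 236.0], 0.6)]
knob_grip []
slide_back [([346.0, 236.0], 0.78)]
top {'vertical_fov': 47.7458788302478, 'cx': 309.2784412838611, 'cy': 234.30807829398182, 'rvec': array([ 2.16 , -2.044,  0.219]), 'tvec': array([-0.084,  0.616,  1.409])}
dereeler [([314.0, 244.0], 0.79)]
wire_reel [([229.0, 305.0], 0.93), ([264.0, 249.0], 0.91), ([165.0, 297.0], 0.84), ([306.0, 308.0], 0.81)]
reel_bore [([229.0, 306.0], 0.98), ([304.0, 307.0], 0.89), ([264.0, 254.0], 0.85), ([168.0, 298.0], 0.77)]
cheek_hole [([308.0, 242.0], 0.56)]
spindle_nose [([351.0, 246.0], 0.97)]
knob_grip [([413.0, 326.0], 0.39), ([364.0, 247.0], 0.38)]
slide_back [([351.0, 247.0], 0.95)]
wrist {'vertical_fov': 65.70646984690485, 'cx': 317.5851991475404, 'cy': 238.53652159329513, 'T_tool_cam': array([[-0.   , -0.947, -0.322,  0.083],
       [ 1.   , -0.   , -0.   ,  0.   ],
       [ 0.   , -0.322,  0.947, -0.142],
       [ 0.   ,  0.   ,  0.   ,  1.   ]])}
dereeler []
wire_reel []
reel_bore []
cheek_hole []
spindle_nose []
knob_grip []
slide_back []
```

View pics/top0.png

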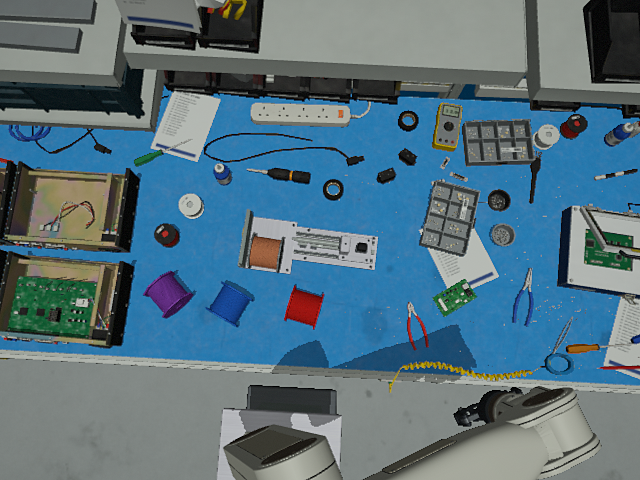

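View pics/scene0.png

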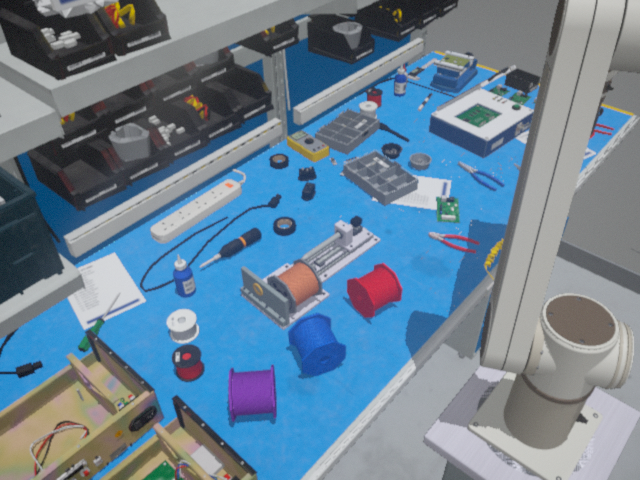

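Run:
```python
import cv2
im=cv2.imread('pics/top0.png'); c=im[200:360,200:440]
cv2.imwrite('pics/top0c.png',cv2.resize(c,(800,533),interpolation=cv2.INTER_CUBIC))
im=cv2.imread('pics/scene0.png'); c=im[200:365,240:460]
cv2.imwrite('pics/scene0c.png',cv2.resize(c,(800,600),interpolation=cv2.INTER_CUBIC))
```

```text
(no output)
```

View pics/top0c.png

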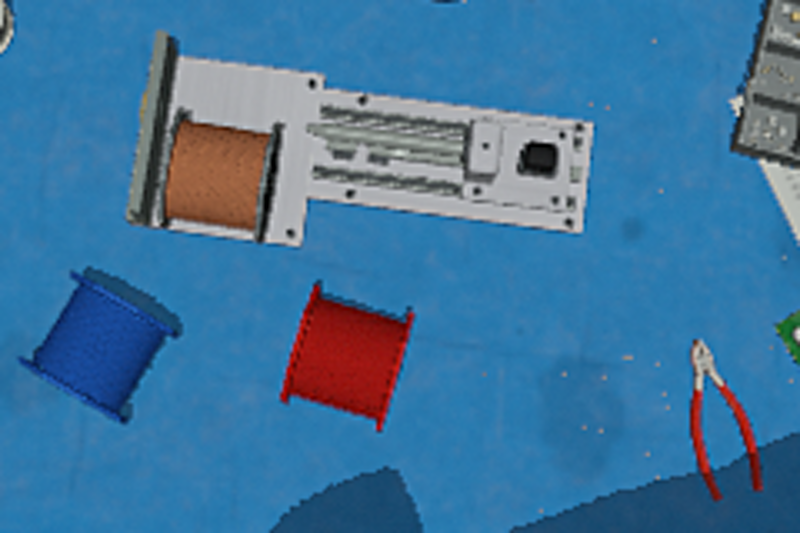

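View pics/scene0c.png

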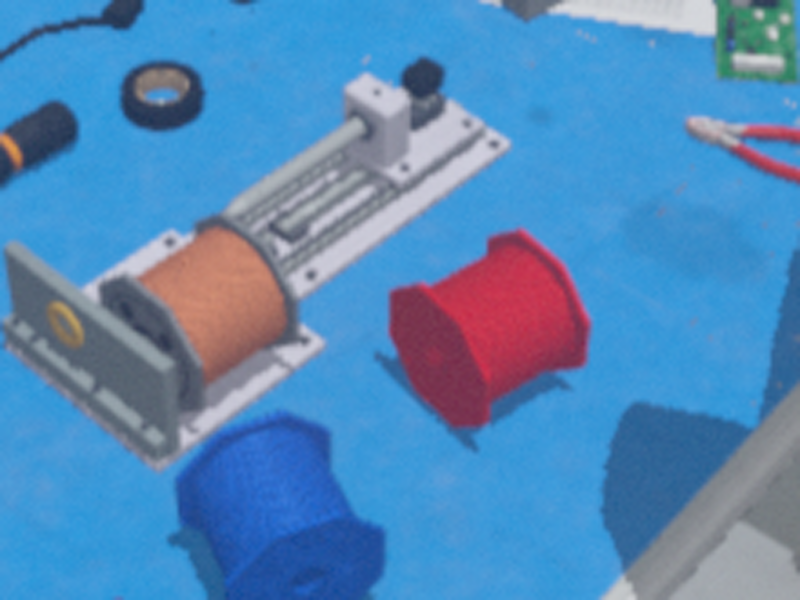

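```bash
cat > fit.py <<'E'
from h import *
from scipy.optimize import least_squares
np.set_printoptions(precision=4,suppress=True)
px=np.array([[592,122],[582,233],[325,76],[303,246]])/3.3333+200
P=np.array([[48,-317],[-48,-317],[60,-85],[-90,-85]])/1000
W=np.array([atz('top',p,.008) for p in px]);print(W)
def T(v,P):
    c,s=np.cos(v[2]),np.sin(v[2]); return P@np.array([[c,s],[-s,c]])+v[:2]
s=least_squares(lambda v:(T(v,P)-W[:,:2]).ravel(),[.4,0,0]); print(s.x, (s.fun*1000).round(1), np.degrees(s.x[2]))
v=s.x
def w(x,y,z): 
    q=T(v,np.array([[x,y]])/1000)[0]; return [q[0],q[1],z/1000]
for n,p in dict(tip=(0,-78,61),knob=(0,-272,76),hole=(0,42,61),cheekt1=(60,42,86),cheekt2=(-90,42,86),ct3=(60,52,86),ct4=(-90,52,86)).items():
    q=w(*p); print(n,np.array(q),'top',proj('top',q)[0],((proj('top',q)[0]-200)*3.333),'scene',(proj('scene',q)[0]-[240,200])*3.636)
E
python3 fit.py
```

```text
[[ 0.6369 -0.2423  0.008 ]
 [ 0.5413 -0.2367  0.008 ]
 [ 0.6646 -0.0135  0.008 ]
 [ 0.5175 -0.004   0.008 ]]
[ 0.6117  0.0758 -0.0708] [ 0.3 -1.4  0.2 -0.3  1.   0.4 -1.5  1.4] -4.055261439783542
tip [ 0.6062 -0.002   0.061 ] top [291.4999 238.7342] [304.9692 129.101 ] scene [222.5043 218.6655]
knob [ 0.5925 -0.1955  0.076 ] top [362.7408 246.4129] [542.415  154.6941] scene [423.6808  64.8936]
hole [0.6147 0.1177 0.061 ] top [248.0329 233.3581] [160.0936 111.1826] scene [ 82.9433 314.1672]
cheekt1 [0.6746 0.1135 0.086 ] top [250.3035 209.9517] [167.6615  33.169 ] scene [ 17.343  238.4995]
cheekt2 [0.5249 0.1241 0.086 ] top [241.8736 264.1348] [139.5649 213.7614] scene [179.0934 361.7506]
ct3 [0.6753 0.1235 0.086 ] top [246.662  209.5062] [155.5244  31.6842] scene [  4.9842 246.4802]
ct4 [0.5256 0.1341 0.086 ] top [238.153 263.668] [127.1639 212.2054] scene [166.6345 370.7525]
```

Call:
send_rows --targets '[[[3, 5, 2, -0.15, 0], [7, 10, 4, -0.3, 0], [11, 15, 6, -0.4, 0], [15, 20, 8, -0.5, 0]]]'

```text
clock: 1.7
eef_pos: [0.3592, -0.2595, 0.308]
tool_rot: [1.0, -0.028, 0.0, 0.0]
ft_force: [0.7, -0.1, 0.3]
grip_width: 0.0122
```

Run:
```python
from h import *
np.set_printoptions(precision=3,suppress=True)
o=bot.get_obs();print(o['joint_pos'],o['eef_pos'],R.from_quat(o['tool_rot']).as_matrix())
```

```text
[-0.626  0.105  0.038  1.503  0.     2.572] [ 0.359 -0.26   0.308] [[ 0.998 -0.056  0.001]
 [-0.056 -0.998 -0.001]
 [ 0.001  0.    -1.   ]]
```

Call:
send_rows --targets '[[[1, 2, 0, 0.18, 0], [2, 5, 0, 0.36, 0], [4, 8, 0, 0.54, 0], [6, 12, 0, 0.72, 0], [8, 16, 0, 0.9, 0], [10, 20, 0, 1.08, 0], [12, 24, 0, 1.26, 0], [13, 27, -1, 1.44, 0], [14, 29, -2, 1.62, 0], [14, 29, -4, 1.8, 0], [14, 29, -6, 1.98, 0], [14, 29, -6, 2.16, 0]]]'

```text
clock: 3.2
eef_pos: [0.4971, 0.0292, 0.2452]
tool_rot: [0.491, 0.871, -0.001, -0.002]
ft_force: [0.3, -0.1, 0.7]
grip_width: -0.0001
```

Call:
send_rows --targets '[[[0, 0, 0, 0.18, 0], [0, 0, 0, 0.36, 0], [0, 0, 0, 0.54, 0], [0, 0, 0, 0.72, 0], [0, 0, 0, 0.9, 0], [0, 0, 0, 0.96, 0]]]'

```text
clock: 3.95
eef_pos: [0.4983, 0.0291, 0.2472]
tool_rot: [0.036, 0.999, -0.0, 0.0]
ft_force: [0.3, -0.0, -0.5]
grip_width: 0.0002
```

Run:
```python
from h import *
np.set_printoptions(precision=3,suppress=True)
o=bot.get_obs();print(o['joint_pos'],o['eef_pos'],R.from_quat(o['tool_rot']).as_matrix()[:,0],o['clock'])
snap('wrist','w1.png')
import pickle; pickle.dump(o,open('o1.pkl','wb'))
for t in ['wire_reel','reel_bore','cheek_hole','spindle_nose','knob_grip']:
        print(t,[(np.round(b['uv']).tolist(),round(b['score'],2)) for b in vision.boxes_of(t,'wrist')[:4]])
```

```text
[ 0.058  0.233  0.036  1.374 -0.     0.129] [0.498 0.029 0.247] [-0.997  0.071 -0.   ] 3.95
wire_reel [([446.0, 114.0], 0.81), ([582.0, 144.0], 0.73), ([225.0, 134.0], 0.7), ([371.0, 269.0], 0.59)]
reel_bore [([583.0, 141.0], 0.86), ([450.0, 114.0], 0.78), ([370.0, 268.0], 0.72), ([229.0, 132.0], 0.63)]
cheek_hole [([248.0, 282.0], 0.6)]
spindle_nose [([162.0, 309.0], 0.81), ([576.0, 272.0], 0.4)]
knob_grip [([123.0, 310.0], 0.61), ([217.0, 398.0], 0.26)]
```

View pics/w1.png

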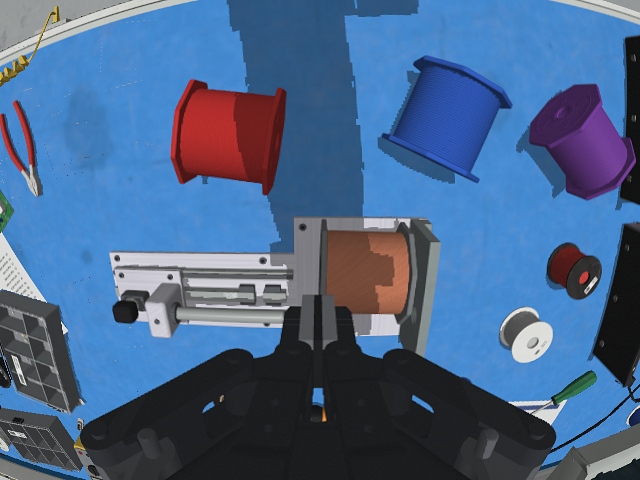

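Run:
```python
import cv2
im=cv2.imread('pics/w1.png'); c=im[200:350,270:450]
cv2.imwrite('pics/w1c.png',cv2.resize(c,(720,600),interpolation=cv2.INTER_CUBIC))
c=im[230:350,100:300]
cv2.imwrite('pics/w1d.png',cv2.resize(c,(800,480),interpolation=cv2.INTER_CUBIC))
```

```text
(no output)
```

View pics/w1c.png

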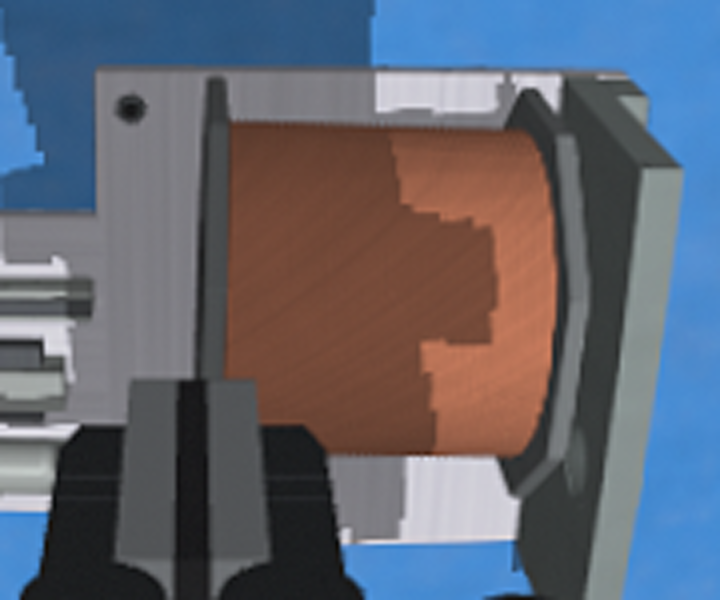

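View pics/w1d.png

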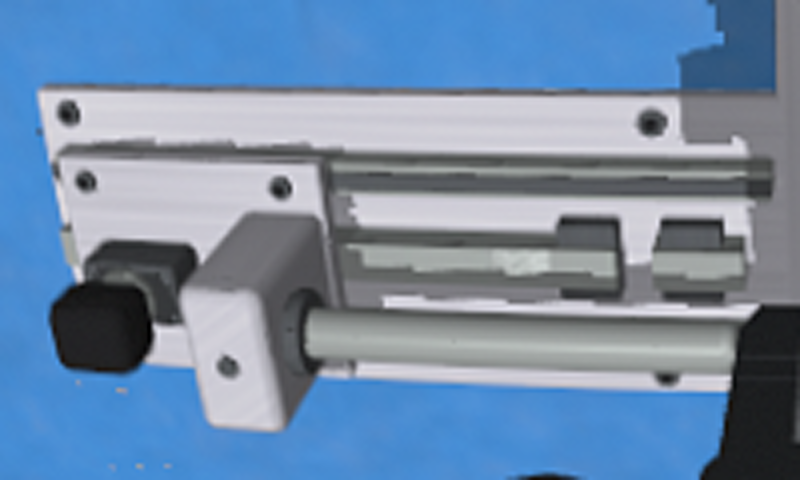

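```bash
cat > fit2.py <<'E'
from h import *
import pickle
from scipy.optimize import least_squares
np.set_printoptions(precision=4,suppress=True)
o1=pickle.load(open('o1.pkl','rb'))
def T(v,P):
    P=np.atleast_2d(np.array(P,float)); c,s=np.cos(v[2]),np.sin(v[2])
    q=P.copy(); q[:,:2]=P[:,:2]@np.array([[c,s],[-s,c]])+v[:2]; return q
D=np.array([[-90,-85,8],[-48,-317,8],[-48,-85,8],[-90,42,86],[-90,52,86]])/1000
U=np.array([[293.75,217],[109.5,252],[294,253.3],[430,242],[440.5,241.2]])
Dt=np.array([[48,-317,8],[-48,-317,8],[60,-85,8],[-90,-85,8],[60,42,86],[-90,52,86]])/1000
Ut=np.array([[592,122],[582,233],[325,76],[303,246],[170,35],[128,222]])/3.3333+200
s=least_squares(lambda v:np.r_[(proj('wrist',T(v,D),o1)-U).ravel()],[.6117,.0758,-.0708]); print('wrist',s.x,s.fun)
s2=least_squares(lambda v:np.r_[(proj('top',T(v,Dt))-Ut).ravel()],[.6117,.0758,-.0708]); print('top',s2.x,s2.fun)
v=(s.x+s2.x)/2; print(v)
np.save('v.npy',v)
print('knob top',proj('wrist',T(s.x,[0,-.272,.076]),o1), 'nose',proj('wrist',T(s.x,[0,-.078,.061]),o1))
E
cat > ov.py <<'E'
from fit2 import T
from h import *
def reelpts(x,y,a,r=.048,lift=0):
    out=[]
    for yy in(-.042,.042):
        k=np.arange(8)*np.pi/4+np.pi/8; R_=r/np.cos(np.pi/8)
        q=np.c_[R_*np.cos(k),np.full(8,yy),.056+lift+R_*np.sin(k)]
        out.append(T([x,y,a],q))
    return out
def overlay(src,dst,cam,v,reel,crop,sc,obs=None):
    im=cv2.imread('pics/'+src); x0,y0,x1,y1=crop
    im=cv2.resize(im[y0:y1,x0:x1],None,fx=sc,fy=sc,interpolation=cv2.INTER_CUBIC)
    def pl(P,col):
        p=((proj(cam,P,obs)-[x0,y0]+.5)*sc).round().astype(int); cv2.polylines(im,[p.reshape(-1,1,2)],True,col,1)
    for f in reelpts(*reel): pl(T(v,f),(0,255,255))
    pl(T(v,np.array([[-90,-85,8],[-90,62,8],[60,62,8],[60,-85,8]])/1e3),(0,0,255))
    pl(T(v,np.array([[-90,42,86],[60,42,86],[60,52,86],[-90,52,86]])/1e3),(0,255,0))
    cv2.imwrite('pics/'+dst,im)
E
python3 - <<'E'
from fit2 import *; from ov import *
overlay('w1.png','ov1.png','wrist',s.x,(-.044,-.008,0.0),(270,200,450,350),4,o1)
overlay('top0.png','ovt1.png','top',s2.x,(-.044,-.008,0.0),(230,200,330,280),7)
E
```

```text
wrist [ 0.615   0.0796 -0.0732] [-0.6031  0.2059 -1.3015  0.0273 -0.1294  0.7207  0.7628 -0.616   0.6986
  0.1864]
top [ 0.609   0.0754 -0.061 ] [ 0.5638 -0.217   0.4973 -0.1426 -0.1872  0.2859 -0.1003  1.2333 -0.8654
  0.5537  0.1146 -1.6797]
[ 0.612   0.0775 -0.0671]
knob top [[121.307  315.8597]] nose [[298.768  316.4132]]
```

View pics/ov1.png

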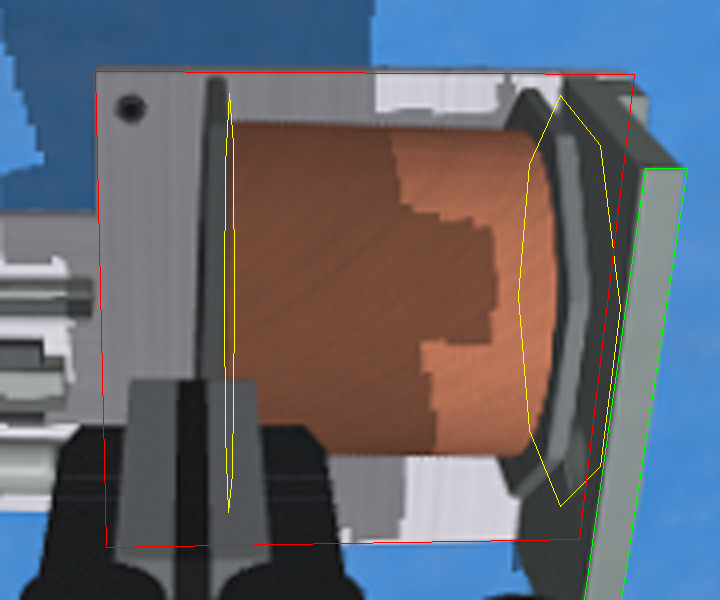

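View pics/ovt1.png

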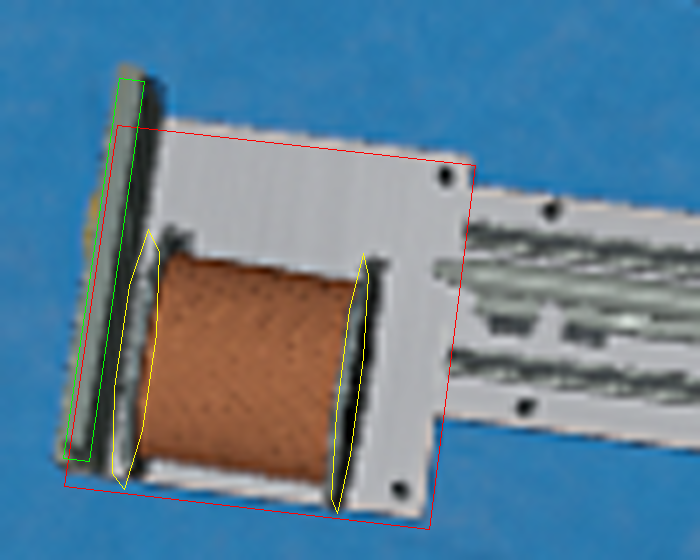

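```bash
cat > t.py <<'E'
from fit2 import *; from ov import *
v=s.x
obs={0:[(0,[206,80])]}
def f(r):
    A=reelpts(*r); e=[]
    a=(proj('wrist',T(v,A[0]),o1)-[270,200]+.5)*4
    b=(proj('wrist',T(v,A[1]),o1)-[270,200]+.5)*4
    i=a[:,1].argmin(); e+=list(a[i]-[207,79])
    # z top vertices of outer far face : order k: angles 22.5.. ; top-right
    if f.p: print(b.round(0))
    # vertices sorted
    e+=[b[3,0]-578,b[3,1]-137, b[:,0].max()-589, b[0,0]-573, b[7,1]-495, b[:,1].min()-88]
    return e
f.p=0
k=least_squares(f,[-.044,-.012,0],loss='soft_l1',f_scale=4); print(k.x,k.fun); f.p=1; f(k.x)
overlay('w1.png','ov2.png','wrist',v,k.x,(270,200,450,350),4,o1)
E
python3 t.py
```

```text
wrist [ 0.615   0.0796 -0.0732] [-0.6031  0.2059 -1.3015  0.0273 -0.1294  0.7207  0.7628 -0.616   0.6986
  0.1864]
top [ 0.609   0.0754 -0.061 ] [ 0.5638 -0.217   0.4973 -0.1426 -0.1872  0.2859 -0.1003  1.2333 -0.8654
  0.5537  0.1146 -1.6797]
[ 0.612   0.0775 -0.0671]
knob top [[121.307  315.8597]] nose [[298.768  316.4132]]
[-0.0461 -0.0138 -0.0078] [ -0.3977   4.7704   0.2228   0.0027   7.4781 -36.2887 -70.2939   0.2043]
[[537. 500.]
 [576. 460.]
 [596. 301.]
 [578. 137.]
 [540.  88.]
 [509. 158.]
 [498. 290.]
 [507. 425.]]
```

View pics/ov2.png

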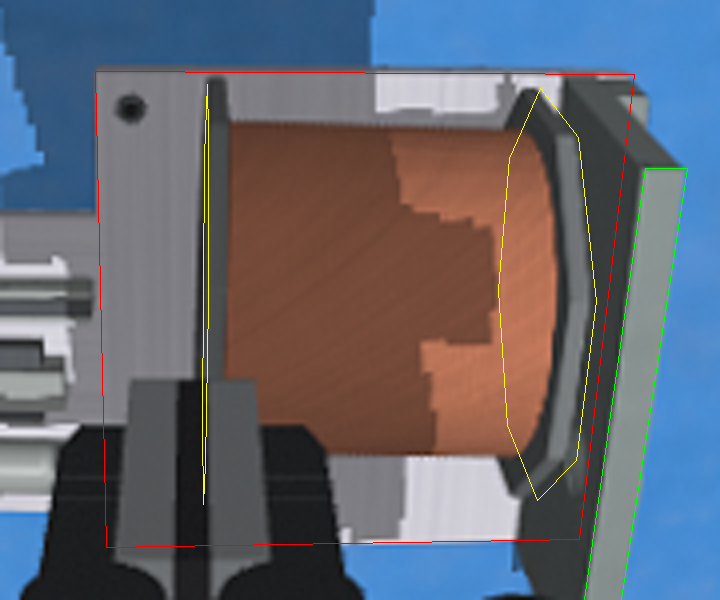

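Call:
send_rows --targets '[[[3.2, -1.9, -1, 0, 0], [6.4, -3.8, -3, 0, 0], [6.4, -3.8, -8, 0, 0], [6.4, -3.8, -13, 0, 0], [6.4, -3.8, -17, 0, 0], [6.4, -3.8, -20, 0, 0], [6.4, -3.8, -20.4, 0, 0], [6.4, -3.8, -20.4, 0, 0]]]'

```text
clock: 5.25
eef_pos: [0.5627, -0.0097, 0.0433]
tool_rot: [0.038, 0.999, -0.0, 0.0]
ft_force: [0.8, -3.6, 0.9]
grip_width: 0.0002
```

```bash
cat > look.py <<'E'
import sys
from h import *
import pickle
n,f=sys.argv[1],sys.argv[2]
np.set_printoptions(precision=4,suppress=True)
o=bot.get_obs(); snap(n,f+'.png'); pickle.dump(o,open(f+'.pkl','wb'))
print(o['eef_pos'],o['ft_force'],o['clock'],R.from_quat(o['tool_rot']).as_matrix()[:,0])
E
python3 look.py wrist w2; python3 look.py scene s2
```

```text
[ 0.5627 -0.0097  0.0433] [ 0.8324 -3.5982  0.9311] 5.25 [-0.9972  0.075  -0.0006]
[ 0.5628 -0.0094  0.0435] [ 0.7513 -2.7356  2.1007] 5.3 [-0.9972  0.0746 -0.0009]
```

View pics/w2.png

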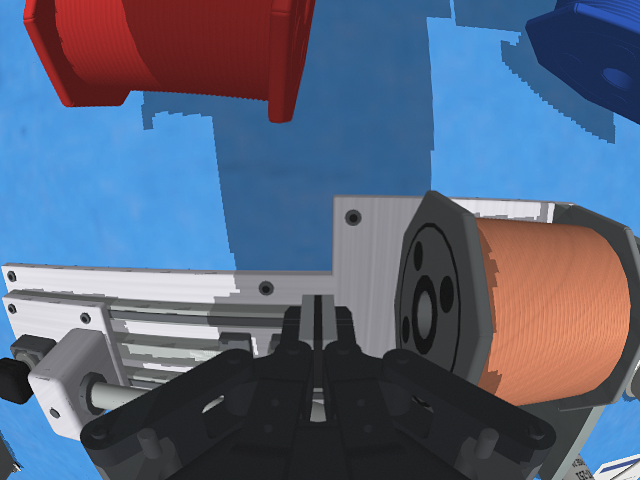

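View pics/s2.png

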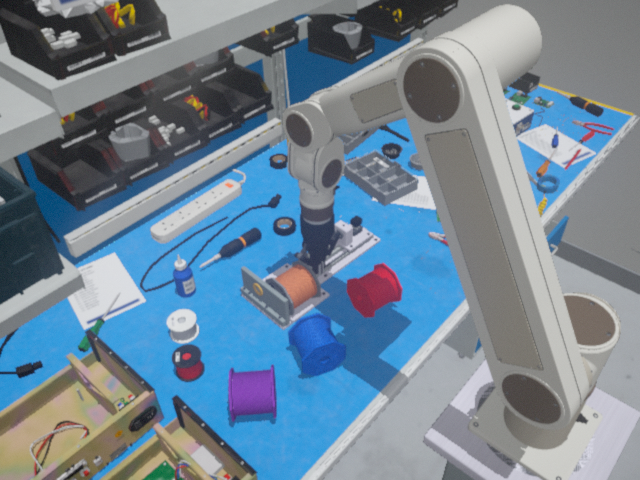

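Call:
send_rows --targets '[[[0, 0, 0, 0, 0]]]'

```text
clock: 5.48
eef_pos: [0.5629, -0.009, 0.0438]
tool_rot: [0.037, 0.999, -0.0, 0.001]
ft_force: [0.7, -3.7, 1.9]
grip_width: -0.0003
```

```bash
cat > t2.py <<'E'
from h import *; import pickle
from fit2 import T,proj
from scipy.optimize import least_squares
o=pickle.load(open('w2.pkl','rb'))
D=np.array([[-90,-85,8],[-48,-85,8],[-48,-317,8]])/1000; U=np.array([[333.5,197],[333,271],[5,263]])
s=least_squares(lambda v:(proj('wrist',T(v,D[:]),o)-U[:]).ravel(),[.615,.0796,-.0732]);print(s.x,s.fun)
v=np.array([.615,.0796,-.0732]); print(proj('wrist',T(v,D),o)-U)
def inv(v,p): c,q=np.cos(v[2]),np.sin(v[2]); d=p[:2]-v[:2]; return np.array([c*d[0]+q*d[1],-q*d[0]+c*d[1]])*1000
for vv in(v,s.x): print('bore at',inv(vv,atz('wrist',[425,308],.056,o)),'tcp',inv(vv,o['eef_pos']))
E
python3 t2.py
```

```text
wrist [ 0.615   0.0796 -0.0732] [-0.6032  0.2059 -1.3016  0.0274 -0.1294  0.7208  0.7629 -0.616   0.6987
  0.1864]
top [ 0.609   0.0754 -0.061 ] [ 0.5638 -0.217   0.4973 -0.1426 -0.1872  0.2859 -0.1003  1.2333 -0.8654
  0.5537  0.1146 -1.6797]
[ 0.612   0.0775 -0.0671]
knob top [[121.3068 315.8597]] nose [[298.768  316.4133]]
[ 0.6144  0.0802 -0.0744] [ 1.3645 -2.4897  0.7658  2.6028 -5.2486  1.7826]
[[ 0.0523 -0.9426]
 [-0.3691  3.9541]
 [-5.3573  3.1339]]
bore at [-54.2973 -48.7879] tcp [-45.6431 -92.8645]
bore at [-53.5657 -49.378 ] tcp [-44.8593 -93.4443]
```

Call:
send_rows --targets '[[[-0.1, -1, 0, 0, 0], [-0.1, -1.5, 2, 0, 0], [-0.1, -1.5, 6, 0, 0], [-0.1, -1.5, 11, -0.1, 0], [-0.1, -1.5, 13, -0.28, 0], [-0.1, -1.5, 13, -0.46, 0], [-0.1, -1.5, 13, -0.64, 0], [-0.1, -1.5, 13, -0.82, 0], [-0.1, -1.5, 13, -1.0, 0], [-0.1, -1.5, 13, -1.18, 0], [-0.1, -1.5, 13, -1.36, 0], [-0.1, -1.5, 13, -1.57, 0]]]'

```text
clock: 6.98
eef_pos: [0.5606, -0.0238, 0.1727]
tool_rot: [0.727, 0.687, -0.0, -0.001]
ft_force: [0.2, 0.4, -0.7]
grip_width: 0.0002
```

```bash
python3 look.py wrist w3; python3 look.py top t3;python3 -c "
import cv2
im=cv2.imread('pics/t3.png')[200:290,220:400];cv2.imwrite('pics/t3c.png',cv2.resize(im,(800,400),interpolation=cv2.INTER_CUBIC))"
```

```text
[ 0.5606 -0.0238  0.1727] [ 0.2011  0.3822 -0.684 ] 6.975 [0.0561 0.9984 0.0008]
[ 0.5606 -0.0238  0.1728] [-0.3512  0.4384 -0.8862] 7.025 [0.06   0.9982 0.0008]
```

View pics/w3.png

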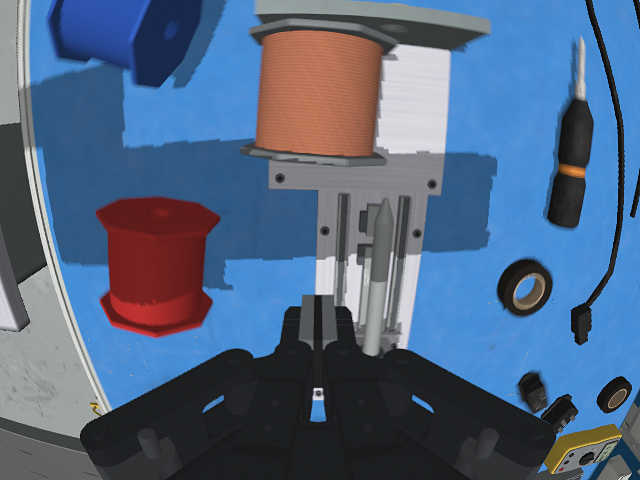

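View pics/t3c.png

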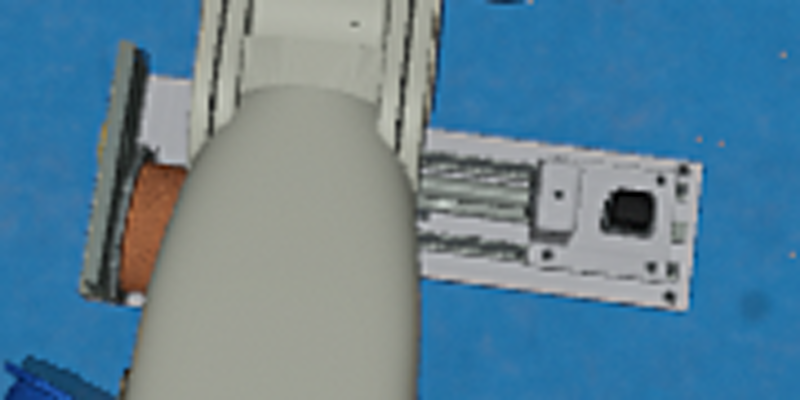

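```bash
python3 -c "
import cv2
im=cv2.imread('pics/w3.png')[0:240,230:510];cv2.imwrite('pics/w3c.png',cv2.resize(im,(700,600),interpolation=cv2.INTER_CUBIC))"
```

```text
(no output)
```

View pics/w3c.png

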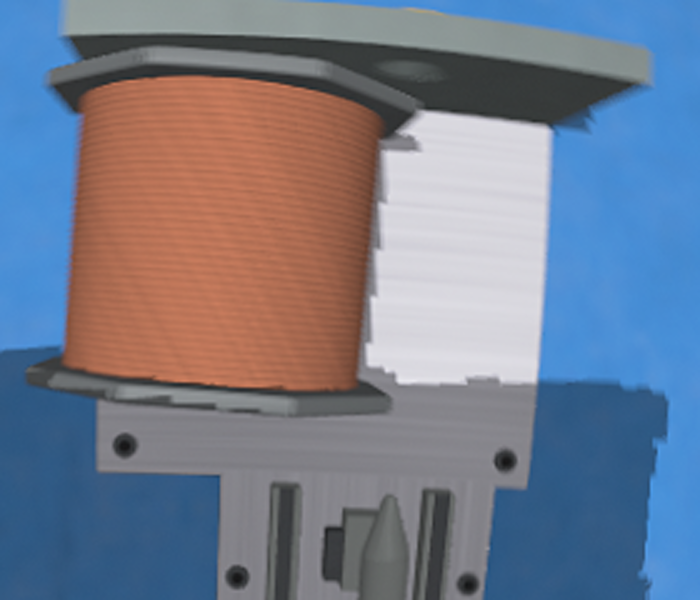

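```bash
cat > t3.py <<'E'
from h import *; import pickle
from fit2 import T,proj
from ov import *
from scipy.optimize import least_squares
o=pickle.load(open('w3.pkl','rb'))
def px(a,sc=2.5,off=(230,0)): return np.array(a)/sc+off-.3
D=np.array([[-90,-85,8],[60,-85,8],[-48,-85,8],[48,-85,8],[0,-78,61],[60,42,86],[-90,42,86]])/1000
U=px([[97,472],[526,488],[219,474],[494,487],[390,495],[650,85],[65,37]])
s=least_squares(lambda v:(proj('wrist',T(v,D),o)-U).ravel(),[.615,.0796,-.0732]);print(s.x,s.fun.reshape(-1,2))
v=s.x
def f(r):
    A=reelpts(*r); a=proj('wrist',T(v,A[0]),o); b=proj('wrist',T(v,A[1]),o)
    e=[]
    # top edge vertices of far flange outer: idx1 (x+,top), idx2 (x-,top); idx0 (x+ mid high), idx3
    e+=list(b[1]-px([325,60]))+list(b[2]-px([160,47]))
    e+=list(b[0]-px([418,105]))+list(b[3]-px([48,75]))
    e+=list(a[1]-px([290,413]))
    return e
k=least_squares(f,[-.046,-.012,-.03],loss='soft_l1'); print(k.x,np.round(f(k.x),1))
overlay('w3.png','ov3.png','wrist',v,k.x,(230,0,510,240),2.5,o)
E
python3 t3.py | tail -9
```

```text
knob top [[121.4564 315.8407]] nose [[298.7917 316.3571]]
[ 0.6166  0.0783 -0.0877] [[-0.8151  0.3749]
 [ 0.8869  0.8497]
 [ 0.107   0.827 ]
 [ 0.8157  0.4945]
 [-0.2057  0.0213]
 [ 0.8243 -0.5836]
 [-1.1565 -1.3362]]
[-0.0499 -0.0098 -0.0564] [ 0.3  0.7 -5.  -0.2  1.9 -0.9 -0.6 -1.9  0.3  3.9]
```

View pics/ov3.png

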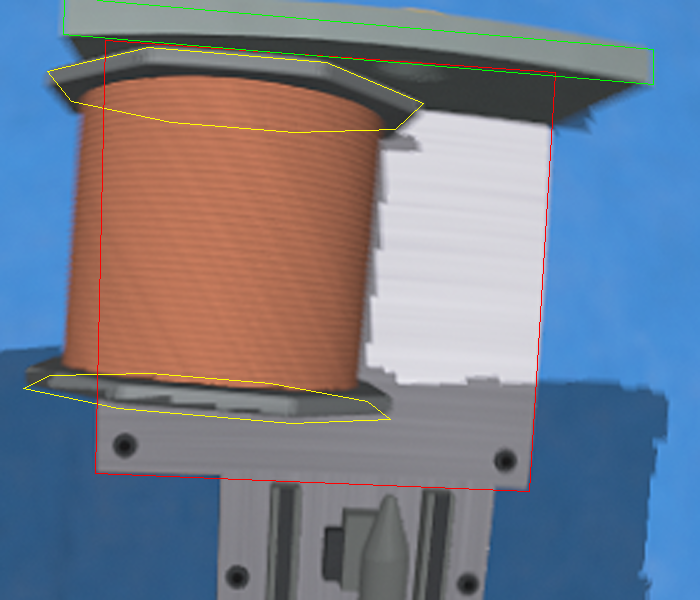

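Call:
send_rows --targets '[[[-0.1, 2.2, -2, 0.02, 0], [-0.1, 2.2, -7, 0.02, 0], [-0.1, 2.2, -11, 0.02, 0], [-0.1, 2.2, -13, 0.02, 0], [-0.1, 2.2, -13.4, 0.02, 0], [-0.1, 2.2, -13.4, 0.02, 0], [0.0, 3.2, -13.4, 0.02, 0], [0.0, 3.7, -13.4, 0.02, 0], [0.05, 4.2, -13.4, 0.02, 0], [0.05, 4.5, -13.4, 0.02, 0]]]'

```text
clock: 8.32
eef_pos: [0.5627, 0.0208, 0.04]
tool_rot: [0.718, 0.696, 0.0, 0.001]
ft_force: [0.2, -4.9, 4.6]
grip_width: -0.0001
```

```bash
python3 look.py wrist w4; python3 look.py scene s4; python3 -c "
import cv2
im=cv2.imread('pics/s4.png')[200:340,230:420];cv2.imwrite('pics/s4c.png',cv2.resize(im,(800,590),interpolation=cv2.INTER_CUBIC))"
```

```text
[0.5627 0.0208 0.04  ] [ 0.1522 -4.949   4.6397] 8.325 [ 0.0307  0.9995 -0.0013]
[0.5627 0.0211 0.04  ] [ 0.9898 -4.3629  2.9196] 8.375 [ 0.0305  0.9995 -0.0008]
```

View pics/w4.png

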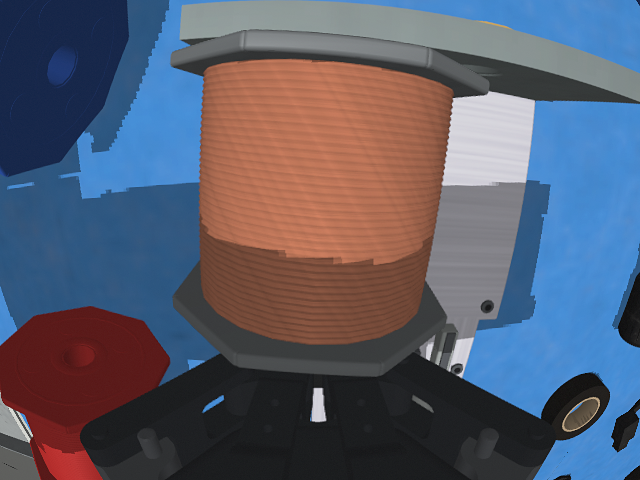

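View pics/s4c.png

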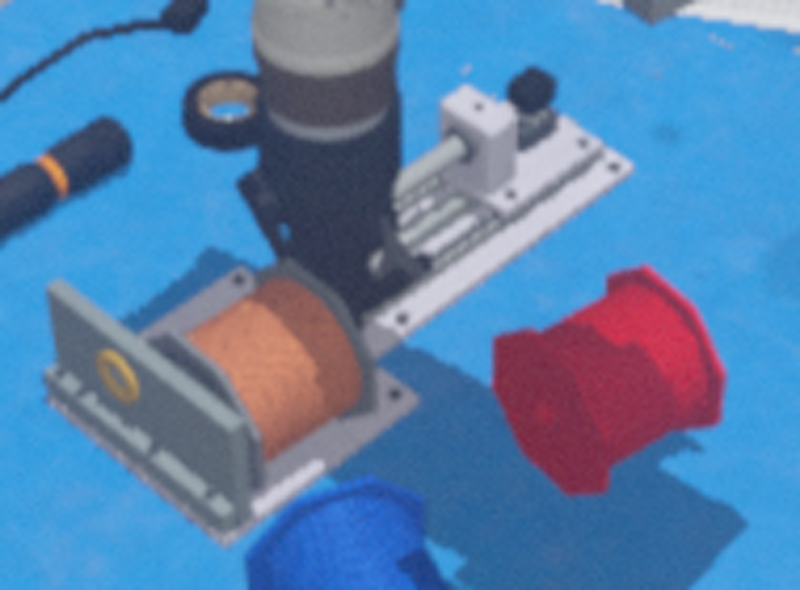

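Call:
send_rows --targets '[[[0.02, 0.3, 0, -0.04, 0], [0.04, 0.6, 0, -0.04, 0], [0.05, 0.8, 0, -0.04, 0]]]'

```text
clock: 8.8
eef_pos: [0.5635, 0.0249, 0.0405]
tool_rot: [0.733, 0.681, -0.002, 0.004]
ft_force: [-0.6, -17.3, 8.0]
grip_width: -0.0001
```

```bash
python3 look.py wrist w5; python3 look.py scene s5; python3 -c "
import cv2
im=cv2.imread('pics/s5.png')[200:340,230:420];cv2.imwrite('pics/s5c.png',cv2.resize(im,(800,590),interpolation=cv2.INTER_CUBIC))"
```

```text
[0.5635 0.0249 0.0405] [ -0.5958 -17.2907   7.998 ] 8.8 [ 0.0736  0.9973 -0.0079]
[0.5635 0.0249 0.0405] [ -0.4115 -14.5157   7.5018] 8.85 [ 0.0736  0.9973 -0.0078]
```

View pics/w5.png

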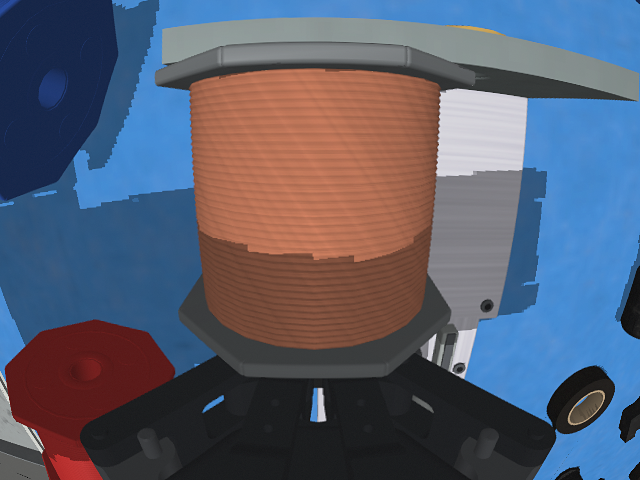

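View pics/s5c.png

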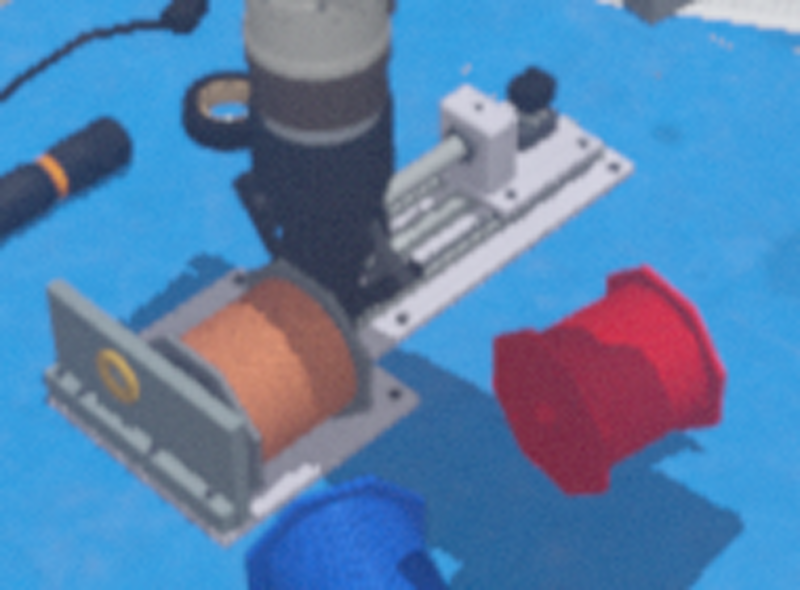

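Run:
```python
from h import *
for u in([229,306],[304,307]): print(atz('top',u,.096),atz('top',u,.05))
for u in ([181.0,333],[127,420],[72,270],[21,360]):
    print(atz('top',np.array(u)/3.333+200,.07))
```

```text
[0.41200838 0.1470284  0.096     ] [0.41557568 0.15417734 0.05      ]
[ 0.42018287 -0.04733238  0.096     ] [ 0.42401636 -0.04651256  0.05      ]
[0.43371548 0.08555479 0.07      ]
[0.36333978 0.12267748 0.07      ]
[0.47905135 0.17658382 0.07      ]
[0.40544885 0.21045893 0.07      ]
```

Call:
send_rows --targets '[[[-0.1, -0.8, 0, 0, 0], [-0.1, -2.0, 1, 0, 0], [-0.1, -2.0, 6, 0.1, 0], [-0.5, -2, 11, 0.28, 3], [-3, 0, 15, 0.46, 3], [-6, 3, 15, 0.64, 3], [-7.3, 6.3, 15, 0.82, 3], [-7.3, 6.3, 15, 1.0, 3], [-7.3, 6.3, 15, 1.18, 3], [-7.3, 6.3, 15, 1.36, 3], [-7.3, 6.3, 15, 1.54, 3], [-7.3, 6.3, 15, 1.57, 3]]]'

```text
clock: 10.4
eef_pos: [0.489, 0.0921, 0.1894]
tool_rot: [0.036, 0.999, 0.0, -0.0]
ft_force: [-0.1, 0.1, 1.1]
grip_width: 0.0302
```

Call:
send_rows --targets '[[[0, 0, 0, 0, 3]]]'

```text
clock: 10.52
eef_pos: [0.4892, 0.0921, 0.1893]
tool_rot: [0.037, 0.999, 0.0, -0.0]
ft_force: [-0.6, -0.4, 0.1]
grip_width: 0.0303
```

```bash
python3 look.py wrist w6
```

```text
[0.4892 0.0921 0.1893] [-0.597  -0.3829  0.06  ] 10.525 [-0.9973  0.0732  0.0002]
```

View pics/w6.png

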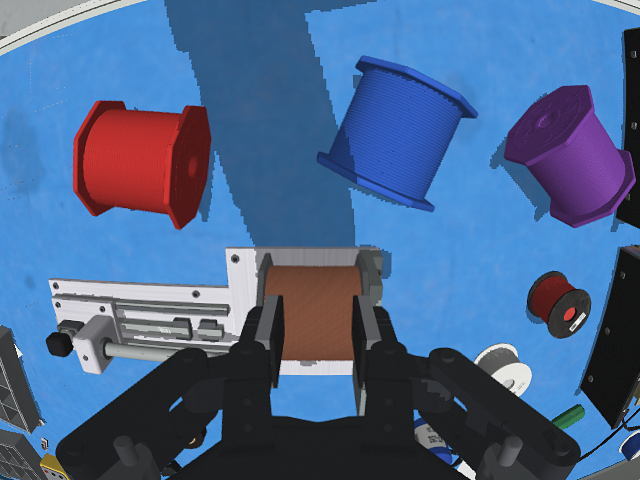

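Run:
```python
from h import *; import pickle
np.set_printoptions(precision=4,suppress=True)
o=pickle.load(open('w6.pkl','rb'))
v=np.array([.6155,.079,-.074])
def inv(p): c,q=np.cos(v[2]),np.sin(v[2]); d=p[:2]-v[:2]; return np.array([c*d[0]+q*d[1],-q*d[0]+c*d[1]])*1000
print('tcp',inv(o['eef_pos']))
for u,z in [((266,267),.056),((362,266),.056),((228,247),.008),((227,290),.008),((52,280),.008),((366,281),.076),((312,266),.056)]: print(u,inv(atz('wrist',u,z,o)))
im=cv2.imread('pics/w6.png')[220:400,200:420];cv2.imwrite('pics/w6c.png',cv2.resize(im,(733,600),interpolation=cv2.INTER_CUBIC))
```

```text
tcp [-126.9637    3.6772]
(266, 267) [-91.9271 -38.0933]
(362, 266) [-92.8853  39.5988]
(228, 247) [-91.5647 -80.9261]
(227, 290) [-46.1321 -86.0877]
(52, 280) [ -48.4218 -308.5838]
(366, 281) [-88.8869  40.6457]
(312, 266) [-92.9792  -0.7831]
```

View pics/w6c.png

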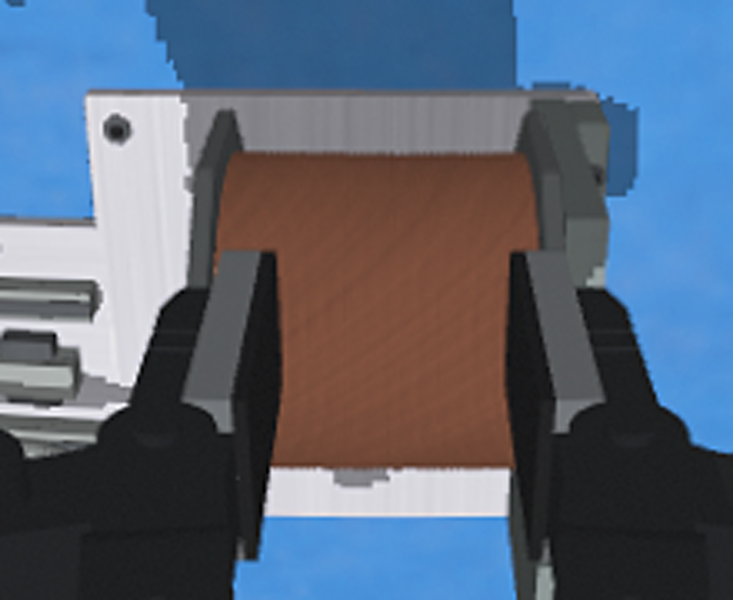

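Call:
send_rows --targets '[[[0, -0.3, -4, 0, 3], [0, -0.3, -9, 0, 3], [0, -0.3, -13.5, 0, 3], [0, -0.3, -15.2, 0, 3], [0, -0.3, -15.2, 0, 3], [1, -0.37, -15.2, 0, 3], [2, -0.45, -15.2, 0, 3], [2.5, -0.49, -15.2, 0, 3], [3, -0.52, -15.2, 0, 3]]]'

```text
clock: 11.7
eef_pos: [0.5142, 0.0873, 0.0375]
tool_rot: [0.035, 0.999, 0.001, -0.005]
ft_force: [-22.4, 2.5, 20.8]
grip_width: 0.03
```

```bash
python3 look.py wrist w7; python3 look.py scene s7; python3 -c "
import cv2
im=cv2.imread('pics/s7.png')[200:340,230:420];cv2.imwrite('pics/s7c.png',cv2.resize(im,(800,590),interpolation=cv2.INTER_CUBIC))"
```

```text
[0.5142 0.0873 0.0375] [-22.3677   2.4937  20.8444] 11.7 [-0.9975  0.0697  0.0107]
[0.5141 0.0873 0.0374] [-14.4914   1.4923  10.9703] 11.75 [-0.9975  0.0697  0.011 ]
```

View pics/w7.png

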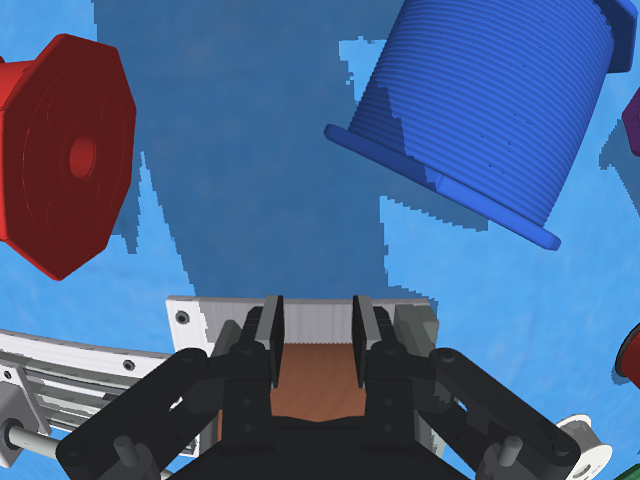

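View pics/s7c.png

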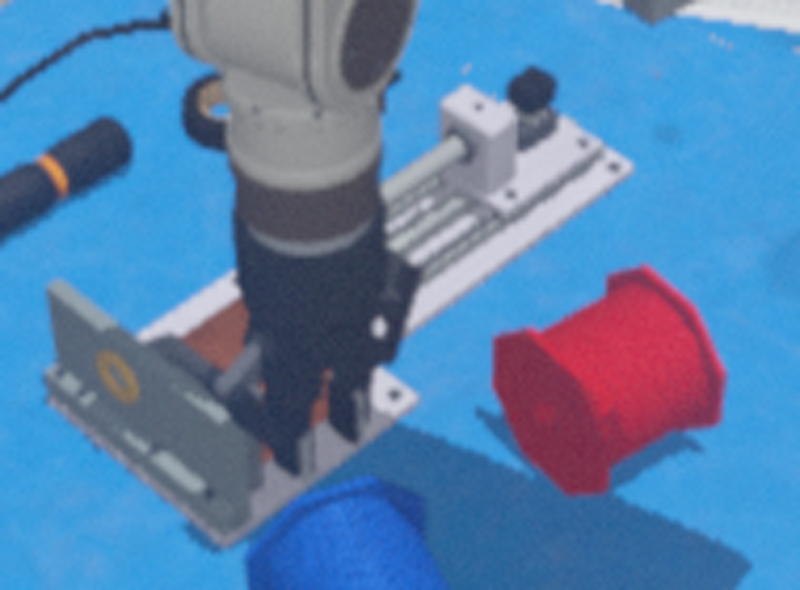

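Call:
send_rows --targets '[[[-1.2, 0.09, 0, 0, 3], [-1.5, 0.11, 0.8, 0, 3], [-1.5, 0.11, 1.2, 0, 3], [-0.6, 0.04, 1.2, 0, 3], [-0.2, 0.01, 1.2, 0, 3], [0.2, -0.01, 1.2, 0, 3]]]'

```text
clock: 12.55
eef_pos: [0.5197, 0.0866, 0.0487]
tool_rot: [0.036, 0.999, -0.0, -0.002]
ft_force: [-4.7, 0.5, 4.7]
grip_width: 0.0298
```

```bash
python3 look.py wrist w8; python3 look.py scene s8; python3 -c "
import cv2
im=cv2.imread('pics/s8.png')[200:340,230:420];cv2.imwrite('pics/s8c.png',cv2.resize(im,(800,590),interpolation=cv2.INTER_CUBIC))
im=cv2.imread('pics/w8.png')[240:480,160:480];cv2.imwrite('pics/w8c.png',cv2.resize(im,(800,600),interpolation=cv2.INTER_CUBIC))"
```

```text
[0.5197 0.0866 0.0487] [-4.709   0.4913  4.729 ] 12.55 [-0.9974  0.0713  0.0042]
[0.5205 0.0866 0.0488] [-3.4075 -0.8135  2.4031] 12.6 [-0.9974  0.0714  0.0031]
```

View pics/w8c.png

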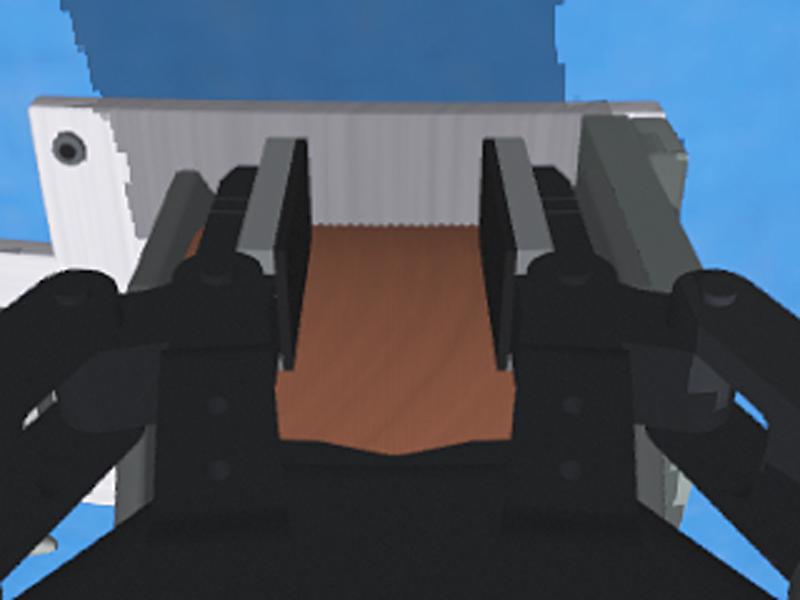

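View pics/s8c.png

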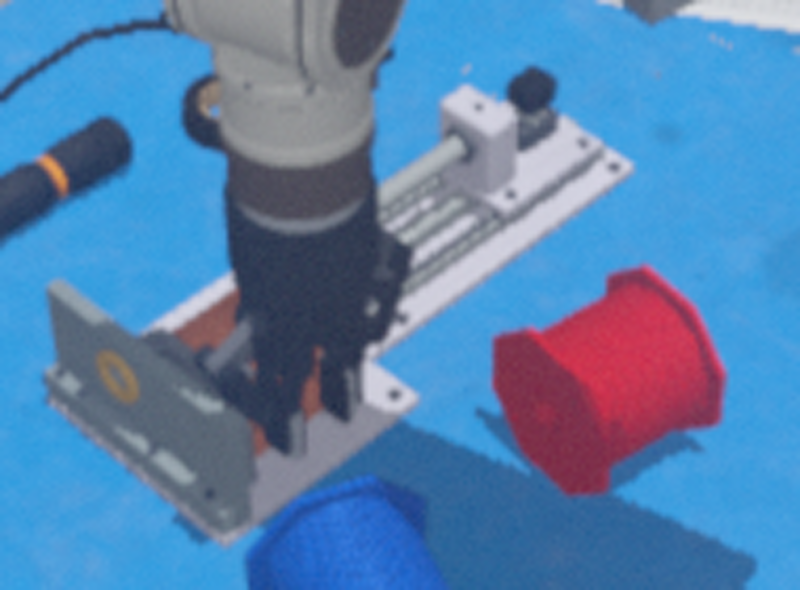

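Call:
send_rows --targets '[[[0.5, -0.04, 0, 0, 3], [1.0, -0.07, 0, 0, 3], [1.5, -0.11, 0, 0, 3]]]'

```text
clock: 13.02
eef_pos: [0.5361, 0.0855, 0.0489]
tool_rot: [0.036, 0.999, -0.0, -0.001]
ft_force: [-5.0, 0.4, 3.3]
grip_width: 0.0298
```

```bash
python3 look.py wrist w9; python3 -c "
import cv2
im=cv2.imread('pics/w9.png')[240:480,160:480];cv2.imwrite('pics/w9c.png',cv2.resize(im,(800,600),interpolation=cv2.INTER_CUBIC))"
```

```text
[0.5361 0.0855 0.0489] [-4.9568  0.351   3.3199] 13.025 [-0.9975  0.0713  0.0012]
```

View pics/w9c.png

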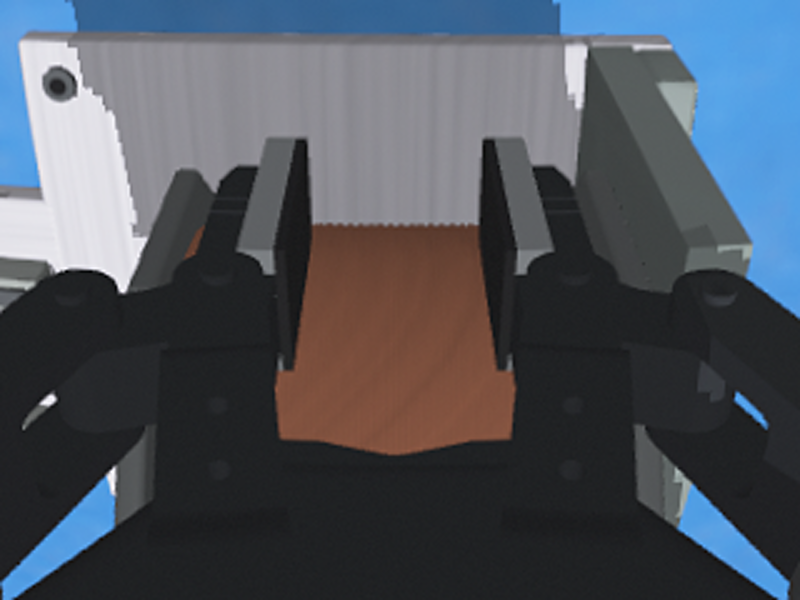

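```bash
cat > inv.py <<'E'
from h import *; import pickle
np.set_printoptions(precision=1,suppress=True)
V=np.array([.6155,.079,-.074])
def inv(p,v=V): c,q=np.cos(v[2]),np.sin(v[2]); d=np.array(p)[:2]-v[:2]; return np.array([c*d[0]+q*d[1],-q*d[0]+c*d[1]])*1000
E
python3 - <<'E'
from inv import *
o=pickle.load(open('w9.pkl','rb'))
print(inv(o['eef_pos']))
for u,z in [((400,225),.056),((20,33),.008),((560,35),.008),((180,170),.076)]:print(u,inv(atz('wrist',np.array(u)/2.5+[160,240],z,o)))
o=pickle.load(open('w6.pkl','rb'))
print('w6 wire',inv(atz('wrist',(312,266.5),.056,o)),'flange',inv(atz('wrist',np.array([233,110])/3.333+[200,220],.036,o)))
E
```

```text
[-79.7   0.6]
(400, 225) [-75.3   1.7]
(20, 33) [-91.5 -82.9]
(560, 35) [-91.7  36. ]
(180, 170) [-96.8 -30.2]
w6 wire [-92.5  -0.8] flange [-96.4 -37.1]
```

Call:
send_rows --targets '[[[0.5, -0.04, 0, 0, 3], [1.0, -0.07, 0, 0, 3], [1.5, -0.11, 0, 0, 3], [2.0, -0.15, 0, 0, 3], [2.3, -0.17, 0, 0, 3], [2.3, -0.17, 0, 0, 3]]]'

```text
clock: 13.82
eef_pos: [0.56, 0.0839, 0.0493]
tool_rot: [0.036, 0.999, -0.0, 0.001]
ft_force: [-2.2, -0.6, 2.3]
grip_width: 0.0298
```

```bash
python3 look.py wrist w10;python3 look.py scene s10;python3 look.py top t10; python3 -c "
import cv2
im=cv2.imread('pics/s10.png')[200:340,230:420];cv2.imwrite('pics/s10c.png',cv2.resize(im,(800,590),interpolation=cv2.INTER_CUBIC))
im=cv2.imread('pics/t10.png')[200:290,220:400];cv2.imwrite('pics/t10c.png',cv2.resize(im,(800,400),interpolation=cv2.INTER_CUBIC))"
```

```text
[0.56   0.0839 0.0493] [-2.2395 -0.573   2.297 ] 13.825 [-0.9974  0.0714 -0.0011]
[0.56   0.0839 0.0493] [-2.9131 -1.0396  1.1565] 13.875 [-0.9975  0.0714 -0.0012]
[0.5599 0.0839 0.0493] [-1.8102 -0.2747  0.7327] 13.925 [-0.9975  0.0713 -0.0013]
```

View pics/s10c.png

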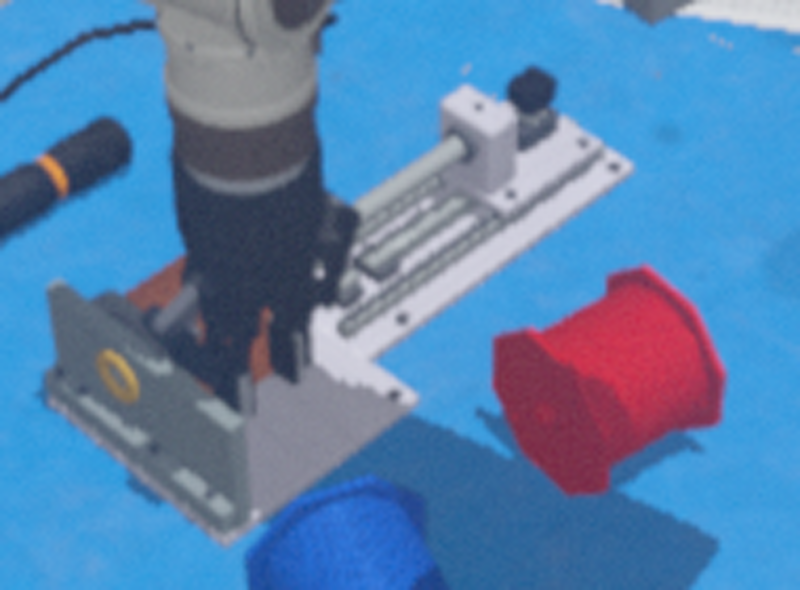

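View pics/t10c.png

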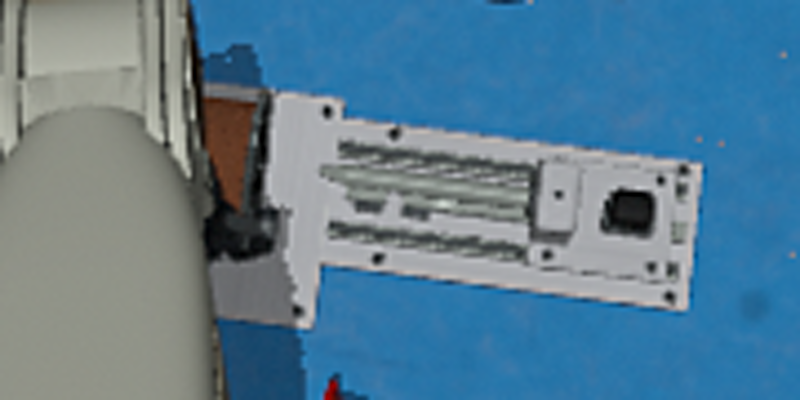

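Call:
send_rows --targets '[[[-1.5, 0.11, 0, 0, 3], [-2.5, 0.18, 2, 0, 3], [-2.5, 0.18, 7, 0, 0], [-2.5, -1, 12, -0.1, 0], [-1, -4, 14, -0.28, 0], [1, -8, 14, -0.46, 0], [3, -12, 14, -0.64, 0], [4.7, -12.5, 14, -0.82, 0], [4.7, -12.5, 13, -1.0, 0], [4.7, -12.5, 12.5, -1.18, 0], [4.7, -12.5, 12.5, -1.36, 0], [4.7, -12.5, 12.5, -1.57, 0]]]'

```text
clock: 15.48
eef_pos: [0.6076, -0.0411, 0.1744]
tool_rot: [0.726, 0.688, 0.001, 0.001]
ft_force: [0.5, 0.5, 0.2]
grip_width: -0.0002
```

Call:
send_rows --targets '[[[0, 0, 0, 0, 0], [0, 0, 0, 0, 0]]]'

```text
clock: 15.72
eef_pos: [0.6069, -0.041, 0.1744]
tool_rot: [0.723, 0.691, 0.0, 0.0]
ft_force: [0.4, -0.6, 0.0]
grip_width: 0.0003
```

```bash
python3 look.py wrist w11; python3 -c "
import cv2
im=cv2.imread('pics/w11.png')[0:240,180:460];cv2.imwrite('pics/w11c.png',cv2.resize(im,(700,600),interpolation=cv2.INTER_CUBIC))"
```

```text
[ 0.6069 -0.041   0.1744] [ 0.4111 -0.6424  0.0242] 15.725 [0.0453 0.999  0.    ]
```

View pics/w11c.png

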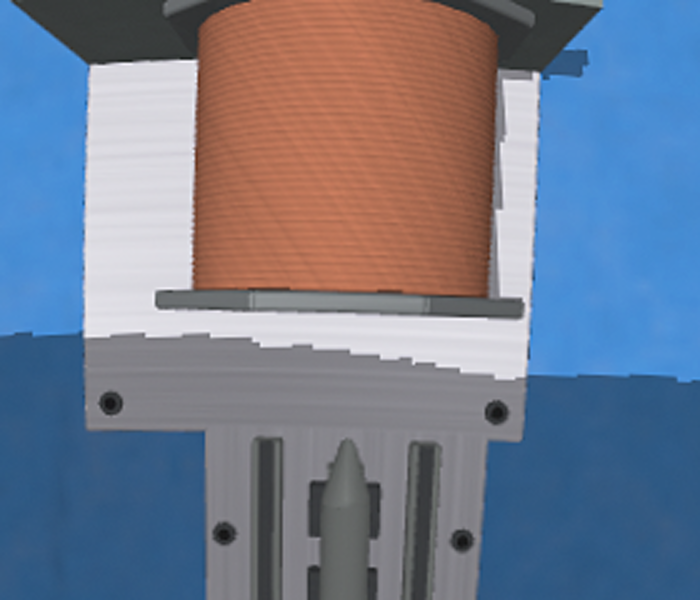

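```bash
cat > t11.py <<'E'
from ov import *
import pickle
from scipy.optimize import least_squares
np.set_printoptions(precision=4,suppress=True)
o=pickle.load(open('w11.pkl','rb'))
def px(a,sc=2.5,off=(180,0)): return np.array(a)/sc+off-.3
D=np.array([[-90,-85,8],[60,-85,8],[-48,-85,8],[48,-85,8],[0,-78,61],[-90,42,8],[60,42,8]])/1000
U=px([[87,430],[523,440],[206,431],[487,439],[348,440],[90,65],[540,75]])
s=least_squares(lambda v:(proj('wrist',T(v,D),o)-U).ravel(),[.615,.0796,-.0732]);print(s.x,s.fun.reshape(-1,2))
v=s.x
def f(r):
    a=proj('wrist',T(v,reelpts(*r)[0]),o)
    return np.r_[a[1]-px([428,314]),a[2]-px([250,308]),a[0]-px([523,317]),a[3]-px([156,308])]
k=least_squares(f,[0,0,0],loss='soft_l1'); print(k.x,np.round(f(k.x),1))
overlay('w11.png','ov11.png','wrist',v,k.x,(180,0,460,240),2.5,o)
E
python3 t11.py | tail -9
```

```text
knob top [[121.456  315.8407]] nose [[298.7915 316.3574]]
[ 0.616   0.0789 -0.0772] [[-1.0195  0.3906]
 [ 0.3861  0.9552]
 [-0.6018  0.2751]
 [ 0.9019  0.6426]
 [ 0.1928 -0.361 ]
 [-0.6776 -0.4836]
 [ 0.7466 -1.3012]]
[-0.0037  0.0004  0.0039] [-0.4 -0.2  0.4  0.4  0.9  0.  -0.9 -0.3]
```

View pics/ov11.png

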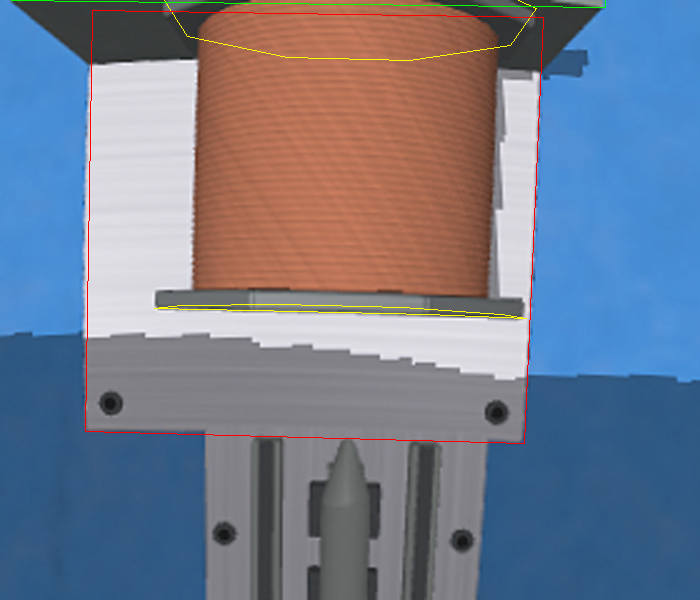

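Call:
send_rows --targets '[[[-1, 0, 1.5, 0.18, 3], [-3, 3, 1.5, 0.36, 3], [-5, 7, 1.5, 0.54, 3], [-7.2, 11, 1.5, 0.72, 3], [-7.2, 12.7, 1.5, 0.9, 3], [-7.2, 12.7, 1.5, 1.08, 3], [-7.2, 12.7, 1.5, 1.26, 3], [-7.2, 12.7, -1, 1.44, 3], [-7.2, 12.7, -5, 1.54, 3], [-7.2, 12.7, -10, 1.54, 3], [-7.2, 12.7, -12.5, 1.54, 3], [-7.2, 12.7, -12.5, 1.54, 3]]]'

```text
clock: 17.27
eef_pos: [0.5324, 0.0857, 0.0472]
tool_rot: [0.039, 0.999, -0.0, -0.002]
ft_force: [0.8, 0.7, 0.8]
grip_width: 0.0296
```

Call:
send_rows --targets '[[[1, -0.07, 0.1, 0, 3], [2, -0.14, 0.1, 0, 3], [2.5, -0.18, 0.1, 0, 3], [2.8, -0.2, 0.1, 0, 3], [2.8, -0.2, 0.1, 0, 3]]]'

```text
clock: 17.9
eef_pos: [0.5616, 0.0841, 0.0504]
tool_rot: [0.039, 0.999, 0.0, -0.001]
ft_force: [-4.3, 1.7, 4.5]
grip_width: 0.03
```

Call:
send_rows --targets '[[[0.2, -0.02, 0, 0, 3], [0.25, -0.02, 0, 0, 3]]]'

```text
clock: 18.15
eef_pos: [0.5639, 0.0838, 0.0503]
tool_rot: [0.039, 0.999, 0.0, -0.001]
ft_force: [-5.8, 1.4, 3.8]
grip_width: 0.0298
```

Call:
send_rows --targets '[[[-1.5, 0.11, 0, 0, 3], [-2.5, 0.18, 2, 0, 3], [-2.5, 0.18, 7, 0, 0], [-2.5, -1, 12, -0.1, 0], [-1, -4, 14, -0.28, 0], [1, -8, 14, -0.46, 0], [3, -12, 14, -0.64, 0], [4.3, -12.5, 14, -0.82, 0], [4.3, -12.5, 13, -1.0, 0], [4.3, -12.5, 12.5, -1.18, 0], [4.3, -12.5, 12.5, -1.36, 0], [4.3, -12.5, 12.5, -1.57, 0]]]'

```text
clock: 19.65
eef_pos: [0.6088, -0.0417, 0.1752]
tool_rot: [0.729, 0.685, 0.0, 0.001]
ft_force: [0.5, -0.3, 0.2]
grip_width: 0.0001
```

Call:
send_rows --targets '[[[0, 0, 0, 0, 0], [0, 0, 0, 0, 0]]]'

```text
clock: 19.9
eef_pos: [0.6082, -0.0414, 0.1753]
tool_rot: [0.726, 0.688, 0.0, 0.0]
ft_force: [-0.5, 0.1, 0.1]
grip_width: 0.0001
```

```bash
python3 look.py wrist w12; python3 -c "
import cv2
im=cv2.imread('pics/w12.png')[0:240,180:460];cv2.imwrite('pics/w12c.png',cv2.resize(im,(700,600),interpolation=cv2.INTER_CUBIC))"
```

```text
[ 0.6082 -0.0414  0.1753] [-0.5071  0.1286  0.0947] 19.9 [ 0.0529  0.9986 -0.0003]
```

View pics/w12c.png

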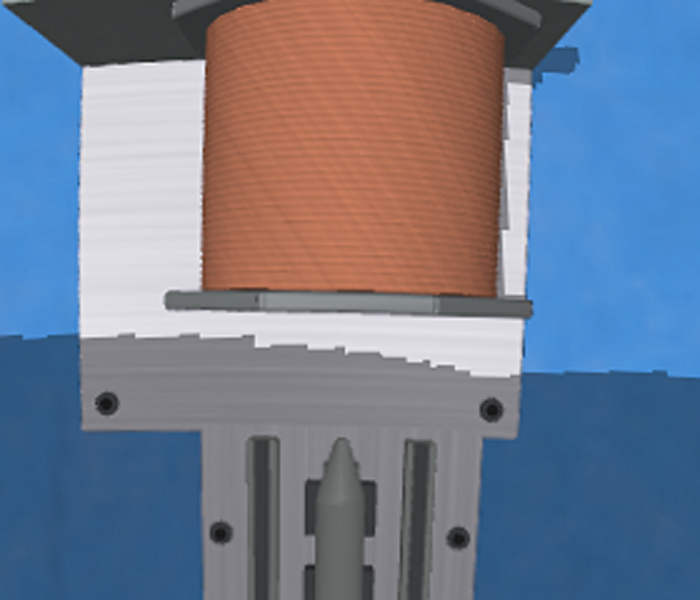

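```bash
sed -e "s/w11/w12/;s/\[\[87,430\].*/[[82,430],[518,438],[202,431],[481,438],[342,439],[83,67],[533,70]])/" -e "s/\[428,314\]/[437,313]/;s/\[250,308\]/[260,308]/;s/\[523,317\]/[532,315]/;s/\[156,308\]/[165,308]/;s/ov11/ov12/;s/w11/w12/g" t11.py > t12.py; python3 t12.py | tail -8
python3 - <<'E'
from h import *
for n in ('wrist',):
    print([(b['uv'],b['score']) for b in vision.boxes_of('spindle_nose',n)[:3]])
E
```

```text
[ 0.616   0.0789 -0.0783] [[-0.6179  0.5855]
 [ 0.2935  0.7009]
 [-0.8431  0.1263]
 [ 1.2052  0.0846]
 [ 0.0486 -0.6149]
 [-0.5332 -0.5061]
 [ 0.3537 -0.1624]]
[0.0005 0.0004 0.0048] [-0.2 -0.2  0.4  0.3  0.5  0.1 -0.8 -0.1]
[([314.2, 249.5], 0.81)]
```

Call:
send_rows --targets '[[[-0.3, -3, 0, -0.025, 5], [-0.7, -8, 0, -0.025, 5], [-1.1, -13, -1, -0.025, 5], [-1.3, -15.1, -3, -0.025, 5], [-1.3, -15.1, -3, -0.025, 5], [-1.3, -15.1, -3, -0.025, 5]]]'

```text
clock: 20.75
eef_pos: [0.5951, -0.1916, 0.1457]
tool_rot: [0.735, 0.678, 0.0, 0.0]
ft_force: [0.0, 0.5, -0.5]
grip_width: 0.0503
```

```bash
python3 look.py wrist w13; python3 -c "
import cv2
im=cv2.imread('pics/w13.png')[180:480,140:540];cv2.imwrite('pics/w13c.png',cv2.resize(im,(800,600),interpolation=cv2.INTER_CUBIC))"
```

```text
[ 0.5951 -0.1916  0.1457] [ 0.0199  0.4886 -0.4867] 20.75 [0.0794 0.9968 0.0003]
```

View pics/w13c.png

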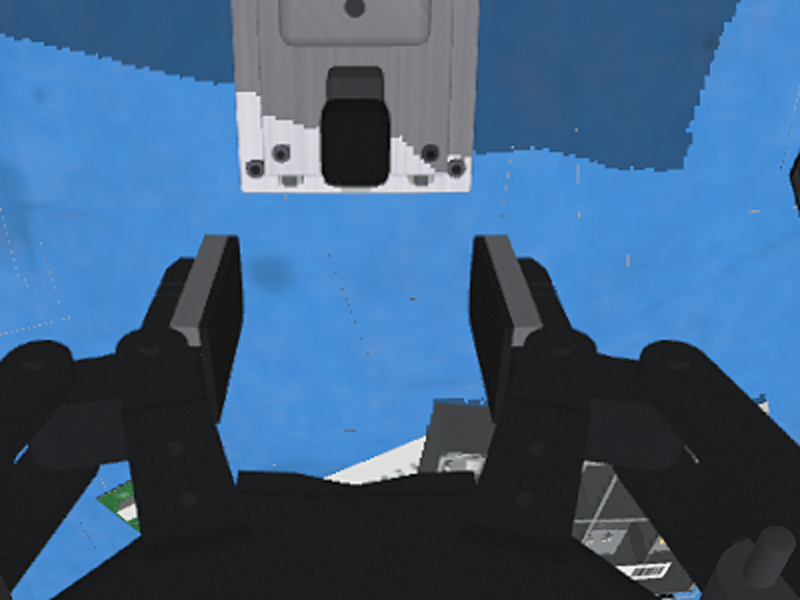

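Run:
```python
from inv import *
np.set_printoptions(precision=4,suppress=True)
v=[.616,.0789,-.0775]; o=pickle.load(open('w13.pkl','rb'))
for u,z in [((355.5,142),.0755),((235,0),.008),((241,191),.008),((471,191),.008)]:
    p=atz('wrist',np.array(u)/2+[140,180],z,o); print(p,inv(p,v))
```

```text
[ 0.5955 -0.1889  0.0755] [   0.2662 -268.5785]
[ 0.552  -0.1528  0.008 ] [ -45.885  -235.9384]
[ 0.5442 -0.2323  0.008 ] [ -47.4983 -315.8722]
[ 0.6396 -0.24    0.008 ] [  48.2636 -316.081 ]
```

Call:
send_rows --targets '[[[0, 0, -4, 0, 5], [0, 0, -8, 0, 5], [0, 0, -9.8, 0, 5], [0, 0, -9.8, 0, 5], [0, 0, -9.8, 0, 1.5], [0, 0, -9.8, 0, 1.5], [0, 0, -9.8, 0, 1.5], [0, 0, -9.8, 0, 1.5], [0, 0, -9.8, 0, 1.5]]]'

```text
clock: 21.92
eef_pos: [0.5951, -0.192, 0.0494]
tool_rot: [0.735, 0.678, 0.001, 0.001]
ft_force: [-2.4, 2.0, 6.2]
grip_width: 0.0212
```

```bash
python3 look.py scene s14; python3 -c "
import cv2
im=cv2.imread('pics/s14.png')[180:320,230:420];cv2.imwrite('pics/s14c.png',cv2.resize(im,(800,590),interpolation=cv2.INTER_CUBIC))"
```

```text
[ 0.5951 -0.192   0.0494] [-2.4002  2.0031  6.1527] 21.925 [0.0798 0.9968 0.0001]
```

View pics/s14c.png

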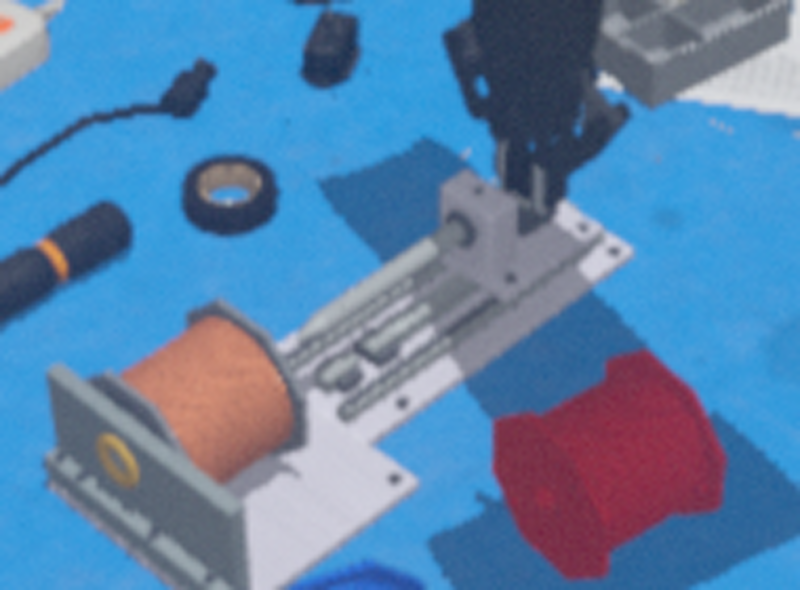

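Call:
send_rows --targets '[[[0, 0, 0.5, 0, 1.5], [0, 0, 1.0, 0, 1.5], [0, 0, 1.3, 0, 1.5], [0, 0, 1.3, 0, 1.5]]]'

```text
clock: 22.48
eef_pos: [0.5949, -0.1919, 0.0599]
tool_rot: [0.735, 0.678, 0.0, -0.0]
ft_force: [2.5, 1.7, -7.8]
grip_width: 0.0212
```

Call:
send_rows --targets '[[[0, 0, 0.15, 0, 1.5], [0.04, 0.5, 0.15, 0, 1.5], [0.08, 1.0, 0.15, 0, 1.5], [0.12, 1.5, 0.15, 0, 1.5], [0.15, 2.0, 0.15, 0, 1.5]]]'

```text
clock: 23.1
eef_pos: [0.5965, -0.1721, 0.0618]
tool_rot: [0.735, 0.678, -0.0, 0.0]
ft_force: [1.9, -1.8, -7.6]
grip_width: 0.021
```

```bash
python3 look.py scene s15; python3 look.py wrist w15;python3 -c "
import cv2
im=cv2.imread('pics/s15.png')[180:320,230:420];cv2.imwrite('pics/s15c.png',cv2.resize(im,(800,590),interpolation=cv2.INTER_CUBIC))"
```

```text
[ 0.5965 -0.1721  0.0618] [ 1.8663 -1.7674 -7.633 ] 23.1 [ 0.0805  0.9968 -0.0004]
[ 0.5965 -0.1712  0.0618] [ 0.8665 -0.7089 -7.1002] 23.15 [0.0798 0.9968 0.0005]
```

View pics/s15c.png

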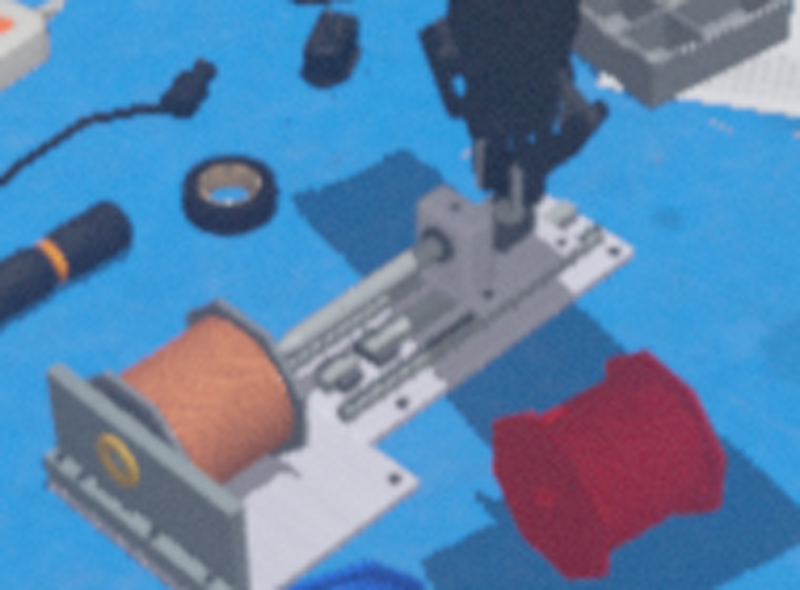

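View pics/w15.png

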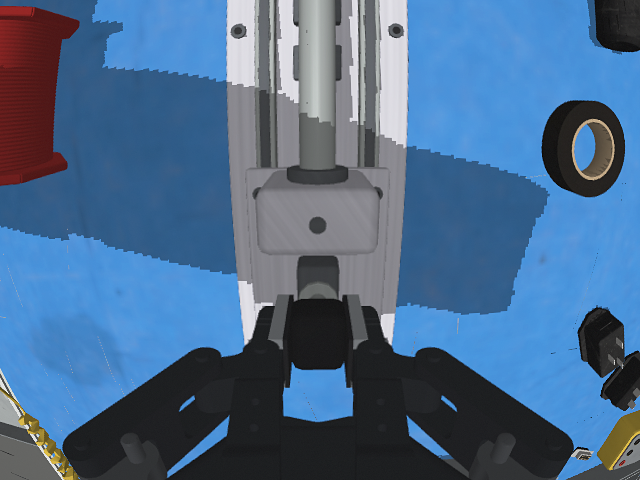

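Call:
send_rows --targets '[[[0.04, 0.5, 0, 0, 1.5], [0.08, 1.0, 0, 0, 1.5], [0.12, 1.5, 0, 0, 1.5], [0.15, 1.9, 0, 0, 1.5], [0.18, 2.3, 0, 0, 1.5], [0.21, 2.7, 0, 0, 1.5], [0.24, 3.1, 0, 0, 1.5]]]'

```text
clock: 24.08
eef_pos: [0.5988, -0.1412, 0.0618]
tool_rot: [0.735, 0.678, -0.0, 0.0]
ft_force: [2.2, -3.6, -7.5]
grip_width: 0.0208
```

```bash
python3 look.py scene s16; python3 -c "
import cv2
im=cv2.imread('pics/s16.png')[180:320,230:420];cv2.imwrite('pics/s16c.png',cv2.resize(im,(800,590),interpolation=cv2.INTER_CUBIC))"
```

```text
[ 0.5988 -0.1412  0.0618] [ 2.2005 -3.5689 -7.5024] 24.075 [ 0.0805  0.9968 -0.0006]
```

View pics/s16c.png

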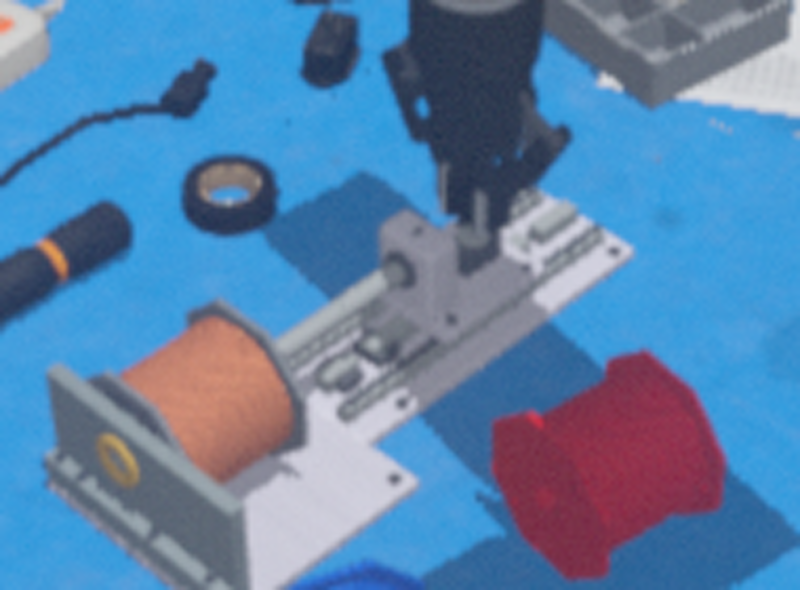

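Call:
send_rows --targets '[[[0.03, 0.4, 0, 0, 1.5], [0.06, 0.8, 0, 0, 1.5], [0.1, 1.2, 0, 0, 1.5], [0.13, 1.6, 0, 0, 1.5], [0.16, 2.0, 0, 0, 1.5], [0.19, 2.4, 0, 0, 1.5], [0.22, 2.8, 0, 0, 1.5], [0.25, 3.2, 0, 0, 1.5]]]'

```text
clock: 25.12
eef_pos: [0.6012, -0.1092, 0.0617]
tool_rot: [0.735, 0.678, -0.0, 0.0]
ft_force: [1.2, -4.0, -6.1]
grip_width: 0.0211
```

```bash
python3 look.py scene s17; python3 -c "
import cv2
im=cv2.imread('pics/s17.png')[180:320,230:420];cv2.imwrite('pics/s17c.png',cv2.resize(im,(800,590),interpolation=cv2.INTER_CUBIC))"
```

```text
[ 0.6012 -0.1092  0.0617] [ 1.2394 -4.0283 -6.0914] 25.125 [ 0.0806  0.9967 -0.0005]
```

View pics/s17c.png

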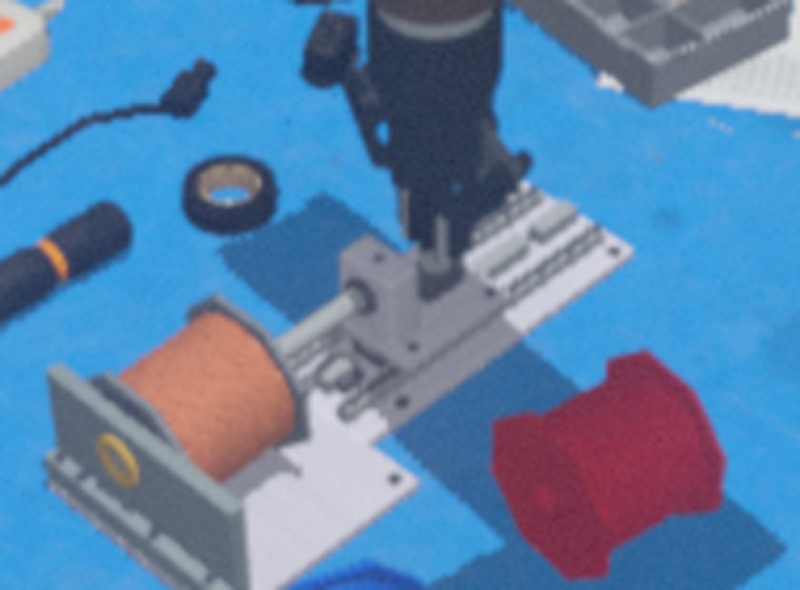

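Call:
send_rows --targets '[[[0.03, 0.4, 0, 0, 1.5], [0.06, 0.8, 0, 0, 1.5], [0.1, 1.2, 0, 0, 1.5], [0.13, 1.6, 0, 0, 1.5], [0.16, 2.0, 0, 0, 1.5], [0.19, 2.4, 0, 0, 1.5], [0.22, 2.8, 0, 0, 1.5], [0.25, 3.2, 0, 0, 1.5], [0.28, 3.6, 0, 0, 1.5], [0.31, 4.0, 0, 0, 1.5]]]'

```text
clock: 26.42
eef_pos: [0.6042, -0.0702, 0.0617]
tool_rot: [0.735, 0.678, -0.001, 0.001]
ft_force: [2.1, -6.5, -7.7]
grip_width: 0.0212
```

```bash
python3 look.py scene s18; python3 -c "
import cv2
im=cv2.imread('pics/s18.png')[180:320,230:420];cv2.imwrite('pics/s18c.png',cv2.resize(im,(800,590),interpolation=cv2.INTER_CUBIC))"
```

```text
[ 0.6042 -0.0702  0.0617] [ 2.0695 -6.5086 -7.746 ] 26.425 [ 0.0811  0.9967 -0.002 ]
```

View pics/s18c.png

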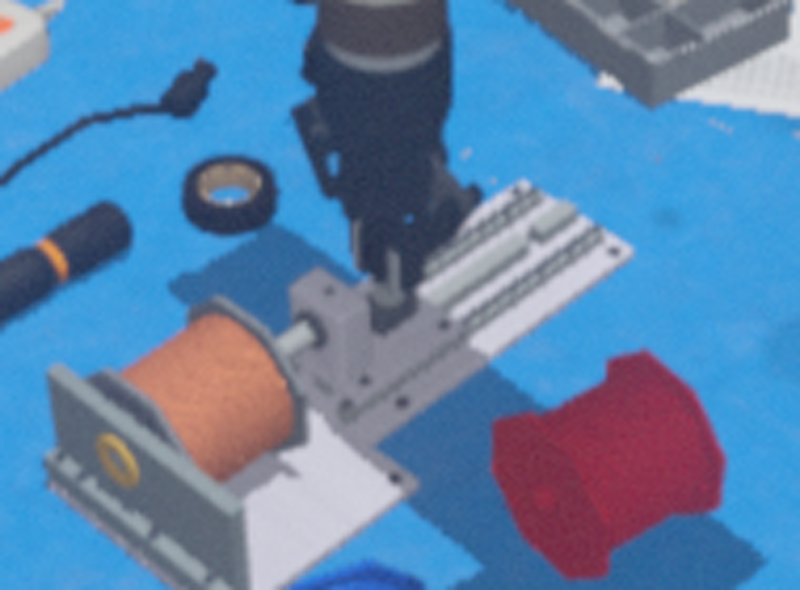

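Call:
send_rows --targets '[[[0.03, 0.4, 0, 0, 1.5], [0.06, 0.8, 0, 0, 1.5], [0.07, 0.9, 0, 0, 1.5]]]'

```text
clock: 26.85
eef_pos: [0.6049, -0.0611, 0.0618]
tool_rot: [0.735, 0.678, -0.001, 0.001]
ft_force: [1.4, -6.2, -7.5]
grip_width: 0.021
```

Call:
send_rows --targets '[[[0, 0, -0.3, 0, 1.5], [0, 0, -0.35, 0, 1.5], [0, 0, -0.3, 0, 5], [0, 0, -0.3, 0, 5], [0, 0, -0.3, 0, 5]]]'

```text
clock: 27.48
eef_pos: [0.6052, -0.0596, 0.0595]
tool_rot: [0.735, 0.678, 0.001, 0.0]
ft_force: [-0.4, -0.1, 0.5]
grip_width: 0.0499
```

Call:
send_rows --targets '[[[0, 0, 1, 0, 5], [0, 0, 4, 0, 5], [-0.2, -1, 7, 0, 0], [-0.5, -6.2, 7, 0, 0], [-0.5, -6.2, 7, 0, 0], [-0.5, -6.2, 7, 0, 0]]]'

```text
clock: 28.22
eef_pos: [0.5999, -0.1222, 0.129]
tool_rot: [0.735, 0.678, 0.0, -0.0]
ft_force: [-0.3, -0.4, 0.0]
grip_width: 0.0001
```

```bash
python3 look.py wrist w19;python3 look.py scene s19; python3 -c "
import cv2
im=cv2.imread('pics/w19.png')[0:360,80:560];cv2.imwrite('pics/w19c.png',cv2.resize(im,(800,600),interpolation=cv2.INTER_CUBIC))
im=cv2.imread('pics/s19.png')[180:320,230:420];cv2.imwrite('pics/s19c.png',cv2.resize(im,(800,590),interpolation=cv2.INTER_CUBIC))"
```

```text
[ 0.5999 -0.1222  0.129 ] [-0.3122 -0.352   0.0149] 28.225 [0.0811 0.9967 0.0007]
[ 0.5999 -0.1216  0.1288] [-0.3436 -0.5961  0.0189] 28.275 [0.08   0.9968 0.0006]
```

View pics/w19c.png

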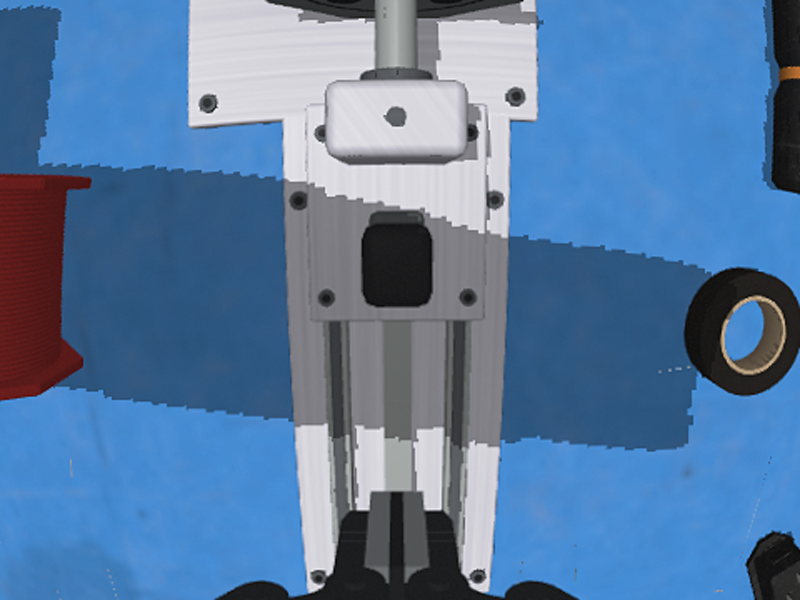

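View pics/s19c.png

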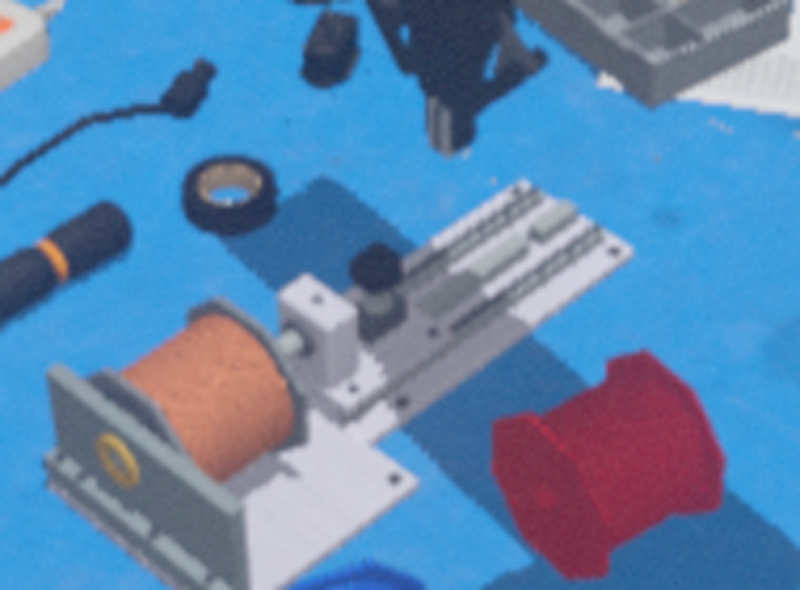

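Call:
send_rows --targets '[[[0, 0, -4, 0, 0], [0, 0, -8, 0, 0], [0, 0, -9.4, 0, 0], [0, 0, -9.4, 0, 0], [0.08, 1, -9.4, 0, 0], [0.16, 2, -9.4, 0, 0], [0.2, 2.5, -9.4, 0, 0], [0.23, 3.0, -9.4, 0, 0]]]'

```text
clock: 29.32
eef_pos: [0.6027, -0.0917, 0.0353]
tool_rot: [0.735, 0.678, 0.0, 0.0]
ft_force: [0.1, 0.5, 0.0]
grip_width: -0.0003
```

Call:
send_rows --targets '[[[0.02, 0.3, 0, 0, 0], [0.05, 0.6, 0, 0, 0], [0.07, 0.9, 0, 0, 0], [0.09, 1.2, 0, 0, 0]]]'

```text
clock: 29.82
eef_pos: [0.6029, -0.0841, 0.0349]
tool_rot: [0.736, 0.677, -0.003, 0.002]
ft_force: [-1.6, -10.1, 1.1]
grip_width: -0.0001
```

```bash
python3 look.py scene s20; python3 look.py wrist w20; python3 -c "
import cv2
im=cv2.imread('pics/s20.png')[180:320,230:420];cv2.imwrite('pics/s20c.png',cv2.resize(im,(800,590),interpolation=cv2.INTER_CUBIC))"
```

```text
[ 0.6029 -0.0841  0.0349] [ -1.6013 -10.1442   1.06  ] 29.825 [ 0.0835  0.9965 -0.0071]
[ 0.6029 -0.0833  0.0349] [-0.45   -5.4919  1.7862] 29.875 [ 0.083   0.9965 -0.0058]
```

View pics/s20c.png

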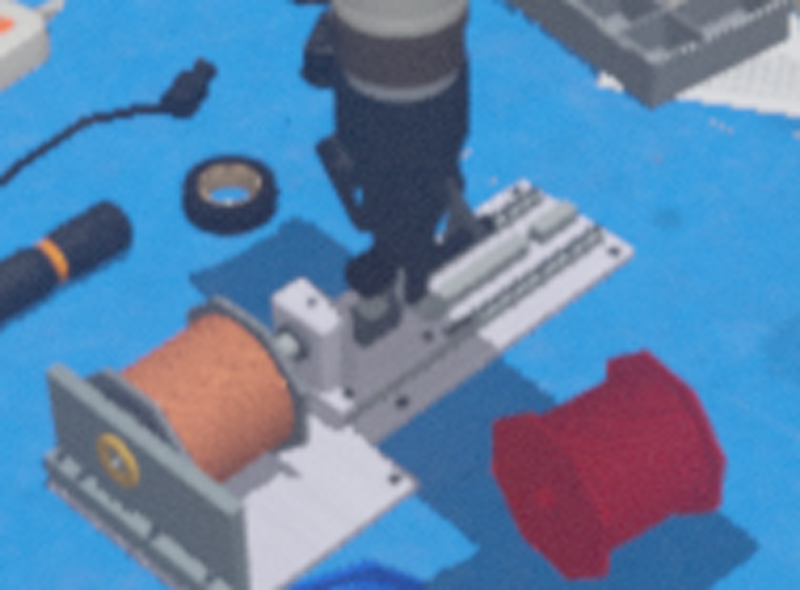

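View pics/w20.png

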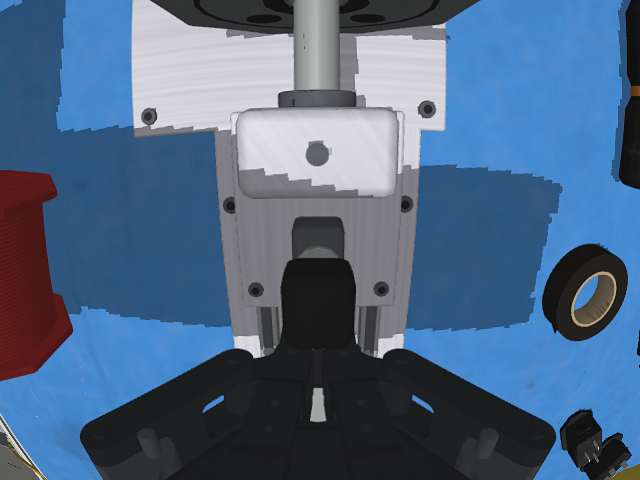

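Call:
send_rows --targets '[[[0.02, 0.25, 0, 0, 0], [0.04, 0.5, 0, 0, 0]]]'

```text
clock: 30.18
eef_pos: [0.6033, -0.0786, 0.0349]
tool_rot: [0.736, 0.677, -0.002, 0.002]
ft_force: [-1.0, -4.6, 0.7]
grip_width: 0.0004
```

Call:
send_rows --targets '[[[0.02, 0.2, 0, 0, 0], [0.03, 0.4, 0, 0, 0]]]'

```text
clock: 30.42
eef_pos: [0.6037, -0.0731, 0.0348]
tool_rot: [0.736, 0.677, -0.001, 0.001]
ft_force: [-0.2, -5.4, 1.8]
grip_width: -0.0002
```

```bash
python3 look.py scene s21; python3 look.py wrist w21; python3 -c "
import cv2
im=cv2.imread('pics/s21.png')[180:320,230:420];cv2.imwrite('pics/s21c.png',cv2.resize(im,(800,590),interpolation=cv2.INTER_CUBIC))"
```

```text
[ 0.6037 -0.0731  0.0348] [-0.1589 -5.4045  1.7824] 30.425 [ 0.0821  0.9966 -0.0032]
[ 0.6038 -0.0727  0.0348] [-0.9032 -4.628   1.4781] 30.475 [ 0.0817  0.9967 -0.0028]
```

View pics/s21c.png

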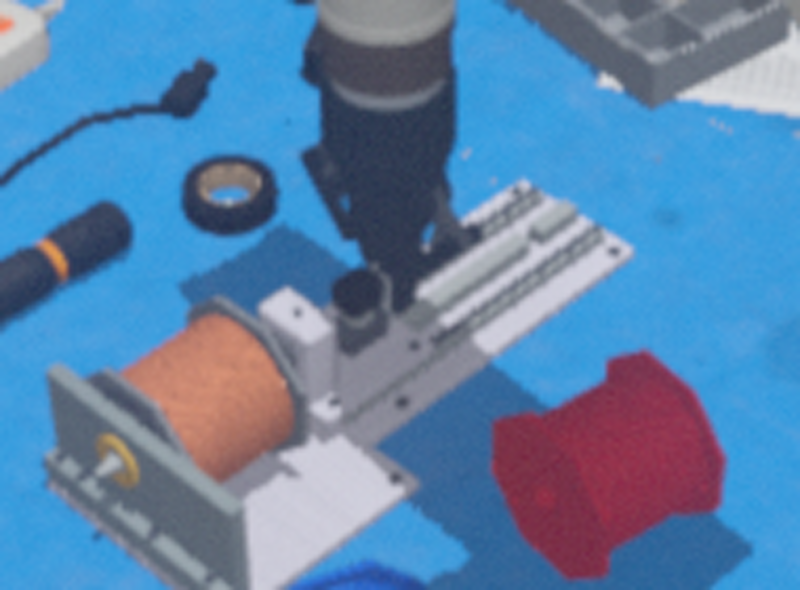

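View pics/w21.png

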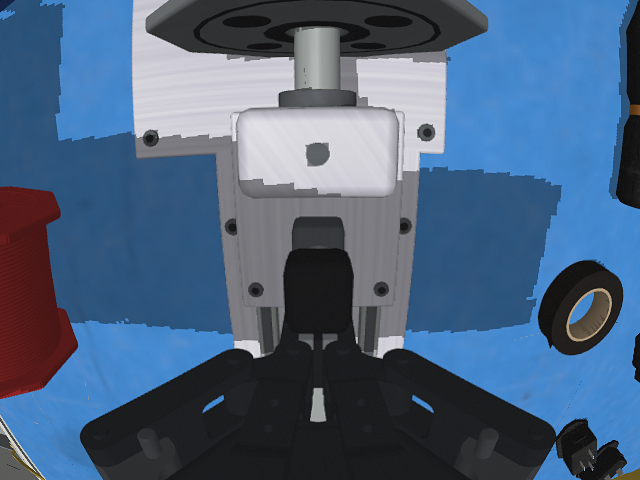

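Call:
send_rows --targets '[[[0.01, 0.15, 0, 0, 0], [0.02, 0.3, 0, 0, 0]]]'

```text
clock: 30.78
eef_pos: [0.6038, -0.0716, 0.0349]
tool_rot: [0.736, 0.677, -0.002, 0.002]
ft_force: [-1.7, -12.7, 1.6]
grip_width: 0.0002
```

```bash
python3 look.py wrist w22
python3 - <<'E'
import cv2,numpy as np
a=[cv2.imread(f'pics/w{i}.png')[90:360,210:430] for i in(20,21,22)]
cv2.imwrite('pics/w22m.png',np.hstack(a))
E
```

```text
[ 0.6038 -0.0716  0.0349] [ -1.6895 -12.6866   1.5535] 30.775 [ 0.0827  0.9965 -0.0067]
```

View pics/w22m.png

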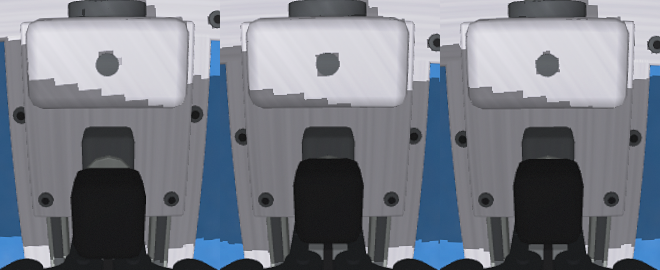

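Call:
send_rows --targets '[[[-0.08, -1, 0, 0, 0], [-0.2, -2.5, 0.3, 0, 0], [-0.25, -3.5, 4, 0, 0], [-0.25, -3.5, 9, 0, 0], [-0.25, -3.5, 12, 0, 0], [-0.25, -3.5, 12, 0, 0]]]'

```text
clock: 31.58
eef_pos: [0.6038, -0.104, 0.1583]
tool_rot: [0.735, 0.678, 0.002, 0.003]
ft_force: [-0.1, 0.0, -1.1]
grip_width: 0.0001
```

```bash
python3 look.py wrist w23;python3 look.py scene s23
python3 - <<'E'
import cv2
im=cv2.imread('pics/s23.png')[190:310,235:395];cv2.imwrite('pics/s23c.png',cv2.resize(im,(800,600),interpolation=cv2.INTER_CUBIC))
from inv import *
o=pickle.load(open('w23.pkl','rb'));v=np.array([.616,.0789,-.0775])
E
```

```text
[ 0.6038 -0.104   0.1583] [-0.0716  0.0218 -1.0772] 31.575 [0.0808 0.9967 0.0001]
[ 0.6024 -0.1037  0.156 ] [-0.8453  0.0029 -1.243 ] 31.625 [0.0807 0.9967 0.0003]
```

View pics/w23.png

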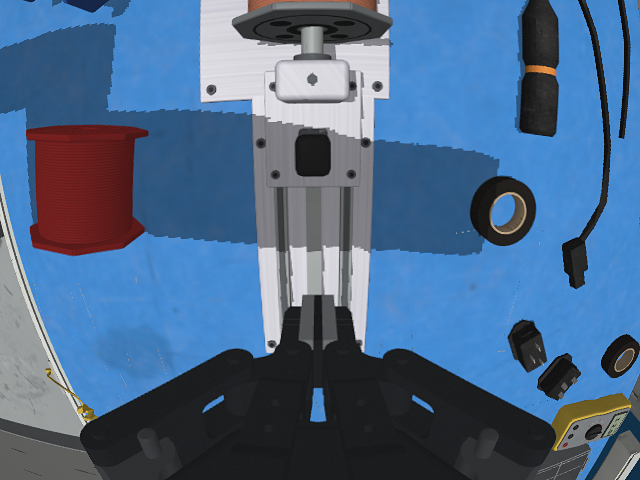

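View pics/s23c.png

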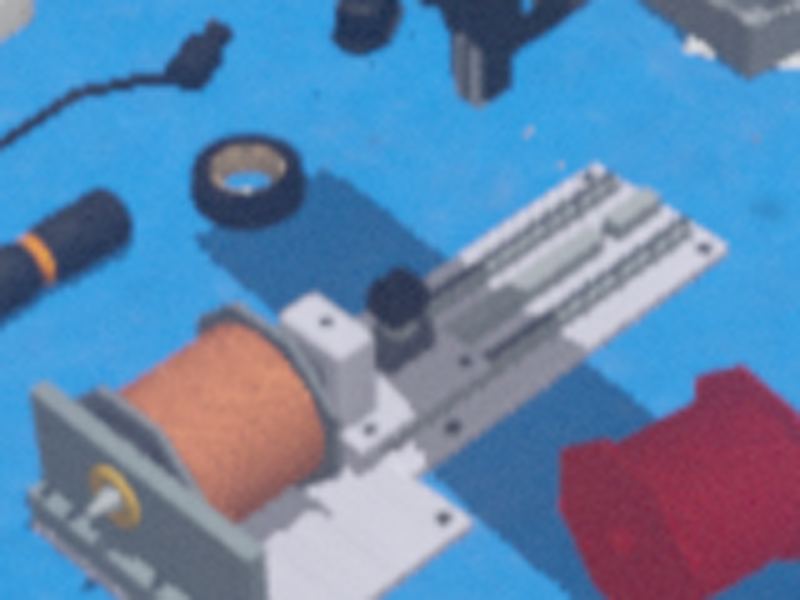

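```bash
python3 look.py top t24
python3 - <<'E'
from h import *
print(bot.job_done(), bot.get_obs()['clock'])
E
```

```text
[ 0.6014 -0.1034  0.1544] [ 0.1929  0.1168 -0.4837] 31.675 [0.0806 0.9967 0.0004]
the job is handed in; nothing more can be done
the job is handed in; nothing more can be done
```

View pics/t24.png

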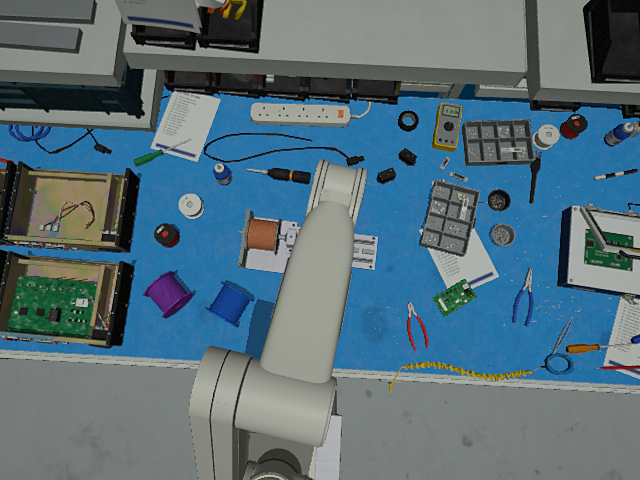

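The reel is loaded and the slide is locked in the far index hole; I handed the job in at about 31.7 s of the 72 s allowed.

**What I did:**
- I pushed the reel square against the cheek, then slid it along the base plate to the spindle line. A camera fit put its bore at x ≈ 0.5 mm, y ≈ 0.4 mm, turned about 0.3°.
- I pulled the knob up about 12 mm and ran the spindle about 131 mm in through the reel. Then I let the knob down and pushed on the slide's back until the knob snapped in.

**Last checks:**
- **Lock:** the slide held against a 12.7 N push, and the knob's apparent size shrank by what a 9 mm drop should give.
- **Spindle:** the scene picture shows the tip through the cheek hole with the reel on it.
- **Bystanders:** those in view in the top picture look undisturbed. The arm hid the red look-alike reel there, but the wrist picture showed it standing.

**What went less well:**
- My first approach touched the reel's upper flange with a gripper knuckle at about 4 N and moved it a few millimetres; it stayed upright.
- The first sideways push jammed against the reel at about 22 N, so I backed off and repeated it higher, where it slid at 4 to 6 N.
- I did not measure the reel's clearance from the plate. That it hangs clear follows from the spindle running right through it.
- The top and wrist cameras disagreed by up to 6 mm on where the dereeler stood. I used the wrist fits, which agreed with each other to about 2 mm.

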